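# Make a small insert mould ready and stir its pellet charge

## Robot

A 6-joint arm with a two-finger parallel gripper is mounted at the origin on the work surface. World frame = base frame: x ahead of the robot, y to its left, z up, the work surface at z = 0. Lengths are in m, angles in rad, forces in N, time in s.
With the tool pointing down it reaches from about 0.275 to 0.775 m from the base axis. Payload 14.6 kg.
Tool frame: the origin (TCP) lies midway between the tips of the shut fingers; the grasp point (between the pads) lies 19 mm behind it; z points along the fingers, y is the line along which they close (so a half turn about z gives the same grasp; the last joint's range is limited). The gripper opens to 85 mm and grips with 20 to 120 N. Pads are 22 mm wide; open, the fingers measure 114 mm over their backs; the gripper's body (76 mm by 85 mm) begins 54 mm behind the grasp point. The pads swing forward as they close: fully open they stand 13 mm farther back than shut.
Start: joints at [1.074, 0.263, -0.048, 1.259, 0, 1.415], TCP at [0.176, 0.495, 0.231] pointing down, gripper open.
Joint ranges: [-2.65, 2.65], [-0.89, 1.7], [-1.18, 1.37], [-2.13, 2.11], [-1.35, 1.29], [-3.14, 3.14]. Speed limits (rad/s): [1.89, 1.89, 2.57, 2.79, 3.14, 3.14].

## Interface

Orientations are given as a 3x3 rotation matrix whose columns are the frame's x, y, z axes.
In Python, from cell import r gives the robot as it stands.
- The arm moves only by the tool apply_moves, never from a script. Its argument "rows" is a list of rows, each a list of 3 entries, a list of its own where there are three numbers: the shift along the world's x, y, z in units of 0.12 m (1.0 is 0.12 m), then the turn, a rotation vector about the world's x, y, z in units of 90 degrees (1.0 is 90 degrees), then the opening, from 0 (shut) to 1 (fully open). A call has 1 to 8 rows; each row shifts and turns the commanded pose from where the row before left it; what a row does not reach is not made up. A row lasts 1/8 s, in which the tool goes at most 62.5 mm and 10.7 degrees, less where a joint would pass 70% of its speed; a pose out of reach is approached as far as the arm can. A call with a number of a shift or a turn outside -1 to 1 is refused whole. A call with a gripper value outside its range is refused whole. The fingers move at their own pace and stop on an object; "force" is the grip in N (left out, the last holds). Time passes only in rows, so rows that do not move let the fingers close. It gives the time, the measured TCP pose, the force, the opening and the grip force at its end, in the units of the state.
- r.read_state(): the state, without advancing time (a new reading comes with each control period).
- r.camera(name): name is "side" or "top" or "wrist"; returns (picture, depth): 400x640x3 uint8, red, green, blue; 400x640 float32, m along the optical axis (not along the pixel's ray), 0 where there is no reading.
- r.get_calibration(name): a dict with "fx", "fy", "cx", "cy" (pixels), "cam_to_world" (4x4, takes a point from camera to world coordinates). Camera axes: x right, y up, looking along -z (the intrinsics and any distortion apply to the point x, -y, -z); pixel columns grow to the right and rows downward; lengths in m; the calibration is good to about 2 mm. A picture is of the moment at which its call begins: read the wrist's pose just before it. get_calibration takes no time and is no camera call; for the wrist camera it gives the pose at the moment of the call.
- r.close_job(): hands the job in; it is judged then, once.
Trained networks look in the newest picture that a camera, given by its name, has taken for a name from the list of things; names that differ only in an ending like _2 or _b are one class to them, and where a whole thing is asked for, a point or a joint stands for the part that bears it (a point fixed in the world has none). Each returns a list of dicts, best first, with "p" (0 to 1); they miss things now and then, are a little off and sometimes report something else, mostly with a low value. They report only what shows in the picture. A call takes as long as a camera call. They do not tell look-alikes from the thing itself.
- r.search_frame(thing, camera): "at" ([x, y, z] in m, in world coordinates, good to about 4 mm: the middle of the surface that is visible of it).
- r.cut_out(thing, camera): "mask" (400x640 bool, what is visible of it).
The state is a dict: "time": time; "qpos": joint angles; "qd": joint speeds; "joint_efforts": joint torques, N m; "tcp_pos": TCP position; "orientation": TCP orientation; "force": force on the tool from outside, world axes, zero at the start; "ft_torque": the same for the moment, N m; "grip_width": finger opening in m; "gripper_force": force on a finger pad.
Only numpy, scipy, OpenCV 4.12 (cv2) and the standard library are available. Lean on these libraries where they do the work, as an engineer would, in place of code of your own. Each camera call takes 0.05 s, during which the arm holds its last target. There are 200 camera calls.

## Task

Make the mould ready for a shot: first, holding the scraper block, push every black flash chip off the mould's flat land into the trough along its edge (the chips are sharp, so never touch them with the gripper fingers), then set each loose steel insert on the table fully home in the mould cavity of its own outline (a disc may go in either round one). Last, take the stirring rod and stir the pellets in the pot, tip close to the pot floor, at least three full turns round, out close to the wall, so that the pellets are well shifted and none is thrown out. Finish with the rod hanging upright in its stand, the scraper standing on its rubber pad, the chips in the trough and the inserts in their cavities, and do not disturb the screw-top jar or the tape roll.

Things in the scene. Friction and masses are not known exactly. Their poses are not given: they have to be found in the camera images.
- mould: Mould bed fixed to the table; origin on the table. In its frame, mm: flat land, top z 30, x -55..105, y -32..98, with 6 mm high lips along both y sides and the +x edge; its -x edge drops into the trough (inner x -113..-55, y -36..102, floor z 4, walls 22 high, 30 at the ends). Cavity strip: x -71..105, y -106..-40, top z 30.
- cavity_far (a point): Centre of the floor of the round cavity at the mould's +x end; 43.5 mm across, 6 mm deep (floor 24 mm above the table).
- cavity_mid (a point): Centre of the floor of the square cavity, middle of the strip; 39.5 by 39.5 mm, sides along the mould's x and y, 6 mm deep.
- cavity_near (a point): Centre of the floor of the other round cavity, at the mould's -x end; 43.5 mm across, 6 mm deep. The three cavities are 58 mm apart along the mould's x.
- scraper: Scraper block: white blade 26 (its x) by 70 (its y) by 30 mm high with a wooden grip 24 by 50 by 40 mm on top, 70 mm high in all, 160 g. Origin at the centre of its underside, z up. It stands on the pad at the start.
- pad: Black rubber pad fixed on the table, 60 by 100 by 4 mm; origin at the centre of its underside. The scraper's parking place (scraper centre over pad centre).
- rod: Stirring rod, hanging upright in the stand. Along its own z from the tip: steel rod 14 mm thick with flat tip 0..65 mm, steel collar disc 72 mm across at 65..70, round wooden handle 20 mm thick at 70..140. 140 g. Origin at the tip.
- stand: Grey tubular rod stand fixed on the table, 52 mm across, 75 mm high, straight bore 40 mm; the rod's collar rests on its rim (tip then 10 mm above the table). Origin at the centre of its underside.
- pot: Open dark steel pot fixed on the table, straight sides, 108 mm across outside, 100 mm inside, 50 mm high, floor 5 mm thick. Origin at the centre of its underside.
- jar: Screw-top jar, 44 mm across, 65 mm high; bystander. Origin at the centre of its underside.
- tape: Roll of tape lying flat, 90 mm across, 25 mm high; bystander. Origin at the centre of its underside.
- disc1: Loose steel insert: a round flange 40 mm across and 6 mm thick with a round boss 18 mm thick rising 26 mm from it (32 mm high in all), 90 g. Origin at the centre of its underside, z up. May be absent.
- disc2: Loose steel insert: a round flange 40 mm across and 6 mm thick with a round boss 18 mm thick rising 26 mm from it (32 mm high in all), 90 g. Origin at the centre of its underside, z up. May be absent.
- square: Loose steel insert: a square flange 36 by 36 mm, 6 mm thick, with a square boss 18 by 18 mm (same sides, along its x and y) rising 26 mm from it (32 mm high in all), 90 g. Origin at the centre of its underside, z up. May be absent.
- chip1: Black flash chip 18 by 14 by 8 mm, lying on the land at the start; origin at the centre of its underside. May be absent.
- chip2: Black flash chip 18 by 14 by 8 mm, lying on the land at the start; origin at the centre of its underside. May be absent.
- chip3: Black flash chip 18 by 14 by 8 mm, lying on the land at the start; origin at the centre of its underside. May be absent.
- chip4: Black flash chip 18 by 14 by 8 mm, lying on the land at the start; origin at the centre of its underside. May be absent.
- pellet1: White bean-shaped pellet in the pot, 18 mm thick, 26 mm long (along its x), 12 g; origin at its centre.
- pellet2: White bean-shaped pellet in the pot, 18 mm thick, 26 mm long (along its x), 12 g; origin at its centre.
- pellet3: White bean-shaped pellet in the pot, 18 mm thick, 26 mm long (along its x), 12 g; origin at its centre.
- pellet4: White bean-shaped pellet in the pot, 18 mm thick, 26 mm long (along its x), 12 g; origin at its centre.
- pellet5: White bean-shaped pellet in the pot, 18 mm thick, 26 mm long (along its x), 12 g; origin at its centre.
- pellet6: White bean-shaped pellet in the pot, 18 mm thick, 26 mm long (along its x), 12 g; origin at its centre.
Things that resemble listed ones, but are neither listed nor needed, are in the scene too. Leave any red look-alike of the disc2 alone.

How it is judged:
On the way, in this order (a step that is already met when the one before it is completed fails the run):
1. the held scraper pushes a chip (contact force between the fingers and scraper above 1 N and (contact force between scraper and chip1 above 0.01 N or contact force between scraper and chip2 above 0.01 N or contact force between scraper and chip3 above 0.01 N or contact force between scraper and chip4 above 0.01 N)), for 0.02 s.
2. every chip has been pushed into the trough (x of chip1 in the frame of mould between -0.12 and -0.05 m and y of chip1 in the frame of mould between -0.042 and 0.108 m and z of each of chip1, chip2, chip3, chip4 in the frame of mould below 0.028 m and x of chip2 in the frame of mould between -0.12 and -0.05 m and y of chip2 in the frame of mould between -0.042 and 0.108 m and x of chip3 in the frame of mould between -0.12 and -0.05 m and y of chip3 in the frame of mould between -0.042 and 0.108 m and x of chip4 in the frame of mould between -0.12 and -0.05 m and y of chip4 in the frame of mould between -0.042 and 0.108 m), for 0.2 s.
3. every insert on the table is seated in a cavity of its outline (((horizontal distance between disc1 and cavity_far below 0.005 m and z of disc1 in the frame of cavity_far below 0.002 m and angle between disc1's own z axis and vertical below 0.06 rad) or (horizontal distance between disc1 and cavity_near below 0.005 m and z of disc1 in the frame of cavity_near below 0.002 m and angle between disc1's own z axis and vertical below 0.06 rad)) and ((horizontal distance between disc2 and cavity_far below 0.005 m and z of disc2 in the frame of cavity_far below 0.002 m and angle between disc2's own z axis and vertical below 0.06 rad) or (horizontal distance between disc2 and cavity_near below 0.005 m and z of disc2 in the frame of cavity_near below 0.002 m and angle between disc2's own z axis and vertical below 0.06 rad)) and horizontal distance between square and cavity_mid below 0.005 m and z of square in the frame of cavity_mid below 0.002 m and angle between square's own z axis and vertical below 0.06 rad), for 0.2 s.
4. the held rod's tip sweeps low through the far side of the pot (+x of its centre) (x of rod in the frame of pot above 0.015 m and y of rod in the frame of pot between -0.014 and 0.014 m and z of rod in the frame of pot below 0.02 m and horizontal distance between rod and pot below 0.05 m and contact force between the fingers and rod above 1 N), for 0.04 s.
5. then through the near side (x of rod in the frame of pot below -0.015 m and y of rod in the frame of pot between -0.014 and 0.014 m and z of rod in the frame of pot below 0.02 m and horizontal distance between rod and pot below 0.05 m and contact force between the fingers and rod above 1 N), for 0.04 s.
6. then through the left side (+y) (y of rod in the frame of pot above 0.015 m and x of rod in the frame of pot between -0.014 and 0.014 m and z of rod in the frame of pot below 0.02 m and horizontal distance between rod and pot below 0.05 m and contact force between the fingers and rod above 1 N), for 0.04 s.
7. then through the right side, with the pellets shifted from where they lay (at least one of each opposite pair by 10 mm); three turns either way round do all this (y of rod in the frame of pot below -0.015 m and x of rod in the frame of pot between -0.014 and 0.014 m and z of rod in the frame of pot below 0.02 m and horizontal distance between rod and pot below 0.05 m and contact force between the fingers and rod above 1 N and distance of any of pellet1, pellet4 from where it was at the start of the episode above 0.01 m and distance of any of pellet2, pellet5 from where it was at the start of the episode above 0.01 m and distance of any of pellet3, pellet6 from where it was at the start of the episode above 0.01 m), for 0.04 s.
At the end, for the whole second after the job is handed in: Chips in the trough; each insert flat on the floor of a cavity of its outline (5 mm off-centre, 2 mm high at most); pellets in the pot; scraper upright on its pad, within 30 mm of its centre; rod upright in its stand, collar within 6 mm of the rim; all at rest (all of step 2 and all of step 3 and horizontal distance between each of pellet1, pellet2, pellet3, pellet4, pellet5, pellet6 and pot below 0.052 m and z of each of pellet1, pellet2, pellet3, pellet4, pellet5, pellet6 in the frame of pot below 0.045 m and horizontal distance between scraper and pad below 0.03 m and z of scraper in the frame of pad below 0.009 m and angle between each of scraper, rod's own z axis and vertical below 0.1 rad and horizontal distance between rod and stand below 0.016 m and z of rod in the frame of stand below 0.016 m and linear speed of each of rod, scraper, disc1, disc2, square below 0.02 m/s); the robot touches nothing.
It fails at once if a gripper finger touches a chip (contact force between the fingers and chip1 above 0.5 N or contact force between the fingers and chip2 above 0.5 N or contact force between the fingers and chip3 above 0.5 N or contact force between the fingers and chip4 above 0.5 N).
It fails at once if the jar or the tape roll is knocked over or pushed away (over 40 mm) (distance of any of jar, tape from where it was at the start of the episode above 0.04 m).
Of disc1, disc2, square only 2 to 3 are there at a start; the rules pass over those that are not, and their reading is None.
Of chip1, chip2, chip3, chip4 only 2 to 4 are there at a start; the rules pass over those that are not, and their reading is None.
At some moment in a run one of disc1, disc2, square may be knocked a few centimetres aside while the robot is not near it.
It also fails if it takes over 210 s, if anything falls off the work surface, if the arm or the gripper's body presses on something with over 40 N, if the wrist force passes 120 N, or if a joint passes its speed limit or range.

## Working session

There is one attempt and no reset: what is moved stays moved. The work goes in short steps, Python scripts to look and compute and a tool call to move; the robot and the scene stay as the last step left them, time stands still between calls to the robot, and variables do not carry over. Pictures are saved under pics/ and viewed, at most 14 in all, crops included, and the job is handed in when it is done.

Besides the shell and the picture viewer there is one more tool, called after "Call:" in YAML: its name, and indented under it one key for each argument. apply_moves: Moves the arm, as the interface text tells. Its arguments: {"type":"object","properties":{"rows":{"type":"array"},"force":{"type":"number"}},"required":["rows"]}

```bash
ls; mkdir -p pics
cat > h.py <<'E'
import numpy as np, cv2
from cell import r
def cloud(name):
    c=r.get_calibration(name); im,d=r.camera(name)
    T=np.array(c["cam_to_world"]); v,u=np.mgrid[0:400,0:640]
    P=np.stack([(u-c["cx"])/c["fx"]*d,-(v-c["cy"])/c["fy"]*d,-d],-1)
    W=P@T[:3,:3].T+T[:3,3]; W[d==0]=np.nan
    return im,d,W
def save(im,f): cv2.imwrite("pics/"+f,im[:,:,::-1])
E
python3 - <<'E'
from h import *
for n in ("top","side"):
    im,d,W=cloud(n); save(im,n+"1.png"); np.save(n+"W.npy",W); np.save(n+"I.npy",im)
    c=r.get_calibration(n); print(n,c["fx"],c["cx"],c["cy"],np.round(c["cam_to_world"],3).tolist(),[k for k in c])
    for t in ["mould","scraper","pad","rod","stand","pot","jar","tape","disc1","square","chip1","pellet1"]:
        print(t,[(np.round(o["at"],3).tolist(),round(o["p"],2)) for o in r.search_frame(t,n)])
print(r.read_state()["time"])
E
```

```text
pics
top 444.5257930682112 322.56811762171975 198.54814784393307 [[0.029, 0.98, -0.198, 0.39], [-1.0, 0.03, 0.003, -0.019], [0.009, 0.198, 0.98, 1.128], [0.0, 0.0, 0.0, 1.0]] ['fx', 'fy', 'cx', 'cy', 'cam_to_world']
mould [([0.537, -0.027, 0.033], 0.89)]
scraper [([0.613, -0.236, 0.07], 0.71), ([0.57, 0.022, 0.04], 0.57)]
pad [([0.605, -0.258, 0.001], 0.7), ([0.567, 0.019, 0.039], 0.54), ([0.518, -0.287, 0.006], 0.4)]
rod [([0.623, 0.197, 0.079], 0.86)]
stand [([0.606, 0.183, 0.007], 0.7), ([0.43, 0.349, 0.021], 0.57)]
pot [([0.44, 0.321, 0.003], 0.69)]
jar [([0.5, -0.411, 0.066], 0.96)]
tape [([0.765, 0.102, 0.029], 0.94)]
disc1 [([0.504, -0.209, 0.003], 0.78), ([0.519, -0.288, 0.006], 0.57), ([0.416, -0.242, 0.004], 0.45), ([0.462, 0.291, 0.024], 0.36)]
square []
chip1 [([0.585, -0.01, 0.037], 0.58), ([0.564, -0.039, 0.039], 0.46), ([0.568, 0.022, 0.041], 0.41)]
pellet1 [([0.427, 0.294, 0.019], 0.6), ([0.427, 0.346, 0.02], 0.52), ([0.462, 0.292, 0.025], 0.51), ([0.408, 0.314, 0.017], 0.48), ([0.458, 0.352, 0.018], 0.44), ([0.476, 0.318, 0.017], 0.4), ([0.622, 0.198, 0.079], 0.26)]
side 451.4553356424107 318.3749360056582 196.88929506312962 [[0.933, 0.258, -0.25, 0.276], [-0.36, 0.68, -0.639, -0.817], [0.005, 0.686, 0.728, 0.933], [0.0, 0.0, 0.0, 1.0]] ['fx', 'fy', 'cx', 'cy', 'cam_to_world']
mould [([0.536, -0.04, 0.03], 0.74)]
scraper [([0.617, -0.253, 0.051], 0.97), ([0.624, 0.195, 0.081], 0.56)]
pad [([0.606, -0.273, 0.002], 0.75)]
rod [([0.622, 0.196, 0.082], 0.74)]
stand [([0.621, 0.185, 0.026], 0.69), ([0.762, 0.087, 0.02], 0.27)]
pot [([0.446, 0.302, 0.027], 0.89)]
jar [([0.494, -0.424, 0.061], 0.76)]
tape [([0.762, 0.092, 0.021], 0.65)]
disc1 [([0.523, -0.295, 0.003], 0.78), ([0.505, -0.214, 0.008], 0.6), ([0.412, -0.248, 0.006], 0.58)]
square []
chip1 [([0.586, -0.009, 0.034], 0.46)]
pellet1 []
1.3
```

View pics/top1.png

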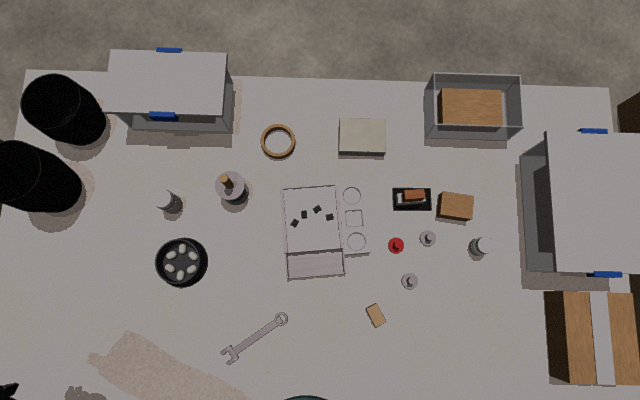

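View pics/side1.png

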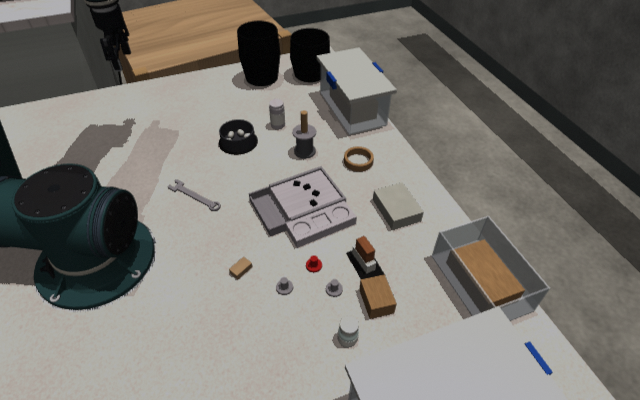

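Run:
```python
from h import *
s=r.read_state(); print(s["time"],np.round(s["orientation"],3).tolist(),np.round(s["tcp_pos"],3),s["grip_width"])
c=r.get_calibration("wrist"); print(c["fx"],np.round(c["cam_to_world"],3).tolist())
W=np.load("topW.npy"); im=np.load("topI.npy")
# mould fit: points at z 0.024..0.04 in neighbourhood
X,Y,Z=W[...,0],W[...,1],W[...,2]
m=(Z>.022)&(Z<.045)&(X>.38)&(X<.70)&(abs(Y+.03)<.14)
n,l=cv2.connectedComponents(m.astype(np.uint8))
k=np.bincount(l[m]).argmax(); m=l==k
p=(W[m][:,:2]*1000).astype(np.float32); print(cv2.minAreaRect(p),np.median(Z[m]))
for name,(u,v) in dict(red=(396,245),a=(428,238),b=(410,281),scr=(414,196)).items():
    w=W[v-14:v+14,u-16:u+16].reshape(-1,3); t=w[w[:,2]>.02]; print(name,np.nanmax(w[:,2]),np.round(t.mean(0),4),len(t))
w=W[180:215,390:435].reshape(-1,3); t=w[w[:,2]>.06]; print("grip",t.mean(0),cv2.minAreaRect((t[:,:2]*1000).astype(np.float32)))
cr=im[180:300,270:445]; save(cv2.resize(cr,None,fx=4.5,fy=4.5,interpolation=cv2.INTER_CUBIC),"crop1.png")
```

```text
1.3 [[-0.942, 0.335, 0.0], [0.335, 0.942, -0.0], [-0.0, -0.0, -1.0]] [0.176 0.495 0.231] 0.08546807161523721
297.56363568051864 [[0.336, -0.909, -0.247, 0.114], [0.942, 0.324, 0.088, 0.516], [0.0, -0.262, 0.965, 0.375], [0.0, 0.0, 0.0, 1.0]]
((537.15869140625, -31.01464080810547), (228.49688720703125, 212.03993225097656), 6.635950565338135) 0.030548465728862162
red 0.036261729106147556 [ 0.5025 -0.2093  0.0315] 48
a 0.0357032156857362 [ 0.5235 -0.2899  0.0302] 51
b 0.035735917106104464 [ 0.4152 -0.2437  0.0311] 53
scr 0.07937211691878798 [ 0.618  -0.2398  0.0598] 357
grip [ 0.62053819 -0.24316775  0.07290057] ((622.02978515625, -243.68862915039062), (25.441822052001953, 49.824459075927734), 5.21468448638916)
```

View pics/crop1.png

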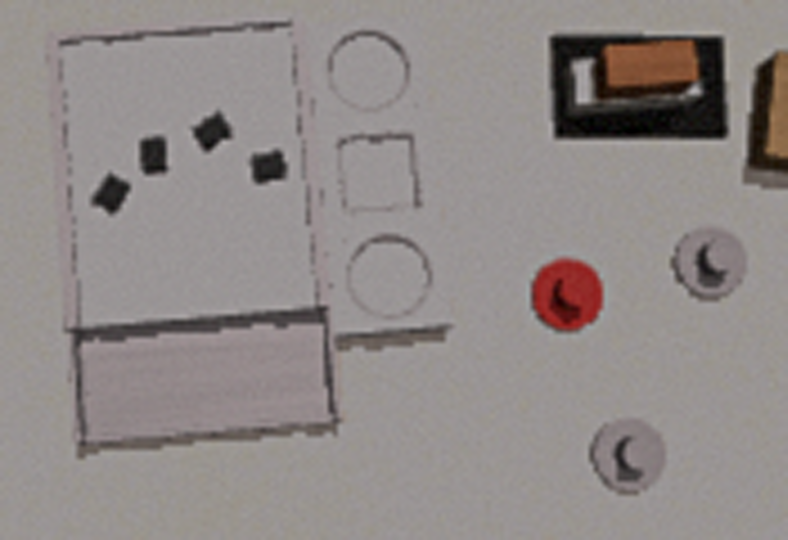

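The crop shows four black chips on the land (crop 110,192 / 153,155 / 212,131 / 268,166), two steel round inserts (708,262 and 628,455, i.e. top picture 428,238 and 410,281) and a red look-alike (567,295), which I leave alone. There is no square insert. I'll move the wrist camera over the scene.

Call:
apply_moves:
  rows:
    - [[0.2167,-0.354,0],[0,0,-0.0517],1]
    - [[0.2167,-0.354,0],[0,0,-0.0517],1]
    - [[0.2167,-0.354,0],[0,0,-0.0517],1]
    - [[0.2167,-0.354,0],[0,0,-0.0517],1]
    - [[0.2167,-0.354,0],[0,0,-0.0517],1]
    - [[0.2167,-0.354,0],[0,0,-0.0517],1]
    - [[0.2167,-0.354,0],[0,0,-0.0517],1]

```text
time: 2.17
tcp_pos: [0.3587, 0.1958, 0.2315]
orientation: [[-0.611, 0.791, 0.001], [0.791, 0.611, 0.0], [-0.0, 0.001, -1.0]]
force: [0.6, 2.0, 0.7]
grip_width: 0.0853
gripper_force: 0.0
```

Call:
apply_moves:
  rows:
    - [[0.2167,-0.354,0],[0,0,-0.0517],1]
    - [[0.2167,-0.354,0],[0,0,-0.0517],1]
    - [[0.2167,-0.354,0],[0,0,-0.0517],1]
    - [[0.2167,-0.354,0],[0,0,-0.0517],1]
    - [[0.2167,-0.354,0],[0,0,-0.0517],1]
    - [[0.2167,-0.354,0],[0,0,-0.0517],1]
    - [[0.2167,-0.354,0],[0,0,-0.0517],1]
    - [[0,0,0],[0,0,0],1]

```text
time: 3.18
tcp_pos: [0.5412, -0.1026, 0.2304]
orientation: [[-0.088, 0.996, -0.001], [0.996, 0.088, -0.0], [-0.0, -0.001, -1.0]]
force: [-0.4, 1.0, 0.4]
grip_width: 0.0854
gripper_force: 0.0
```

Run:
```python
from h import *
s=r.read_state(); print(s["time"],np.round(s["orientation"],4).tolist(),np.round(s["tcp_pos"],4),np.abs(s["qd"]).max())
im,d,W=cloud("wrist"); save(im,"w1.png"); np.save("w1.npy",W); np.save("w1i.npy",im)
ds=r.cut_out("disc1","wrist"); 
for o in ds:
    w=W[o["mask"]]; print("disc",round(o["p"],2),np.round(np.nanmean(w,0),4),o["mask"].sum())
    t=w[w[:,2]>.022]; print("  boss",np.round(np.nanmedian(t,0),4),len(t))
    f=w[w[:,2]<.015]
    if len(f)>10: print("  flange",np.round((np.nanmin(f,0)+np.nanmax(f,0))/2,4),np.nanmedian(f[:,2]))
```

```text
3.175 [[-0.0882, 0.9961, -0.0005], [0.9961, 0.0882, -0.0001], [-0.0, -0.0005, -1.0]] [ 0.5412 -0.1026  0.2304] 0.052058944454377004
disc 0.98 [ 0.5034 -0.2074  0.0146] 682
  boss [ 0.5028 -0.2094  0.0326] 190
  flange [ 0.5024 -0.2107  0.0078] 0.0070154290112253714
disc 0.6 [ 0.5236 -0.2876  0.0144] 673
  boss [ 0.5233 -0.2894  0.0327] 186
  flange [ 0.5234 -0.2908  0.0071] 0.006891992924989598
```

View pics/w1.png

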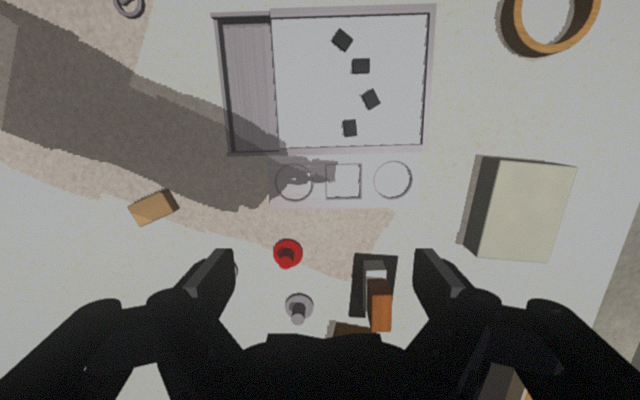

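```bash
cat > mould.py <<'E'
from h import *
W=np.load("w1.npy"); im=np.load("w1i.npy")
X,Y,Z=W[...,0],W[...,1],W[...,2]
# cavities
def comp(m,lo):
    n,l,st,_=cv2.connectedComponentsWithStats(m.astype(np.uint8))
    return [l==k for k in range(1,n) if st[k,4]>lo]
box=np.zeros(Z.shape,bool); box[155:210,265:425]=True
v,u=np.mgrid[0:400,0:640]
print("land z",np.nanmedian(Z[40:140,300:330]),"strip z",np.nanmedian(Z[200:206,300:400]),"noise",np.nanstd(Z[40:140,300:320]))
for m in comp(box&(Z<.0275)&(Z>.020),150):
    (c,s,a)=cv2.minAreaRect((W[m][:,:2]*1000).astype(np.float32))
    print("cav",np.round(c,1),np.round(s,1),a,np.round(np.nanmean(W[m],0),4),m.sum())
g=im.max(2)
box=np.zeros(Z.shape,bool); box[20:142,285:418]=True
for m in comp(box&(g<70)&(Z>.025),60):
    print("chip",np.round(np.nanmean(W[m],0),4),m.sum(),np.round(np.nanmin(W[m],0),3),np.round(np.nanmax(W[m],0),3))
m=(Z>.066)&(Z<.085)&(X>.55)&(X<.70)&(Y<-.19)&(Y>-.3)
print("grip",np.nanmedian(W[m],0),cv2.minAreaRect((W[m][:,:2]*1000).astype(np.float32)),m.sum())
# trough/land edge & outer
box=np.zeros(Z.shape,bool); box[14:150,215:440]=True
m=box&(Z<.012)&(Z>0)
m=max(comp(m,500),key=lambda q:q.sum()); print("trough",cv2.minAreaRect((W[m][:,:2]*1000).astype(np.float32)),np.nanmedian(Z[m]))
m=box&(Z>.0335)
print("lips",cv2.minAreaRect((W[m][:,:2]*1000).astype(np.float32)),np.nanmedian(Z[m]))
E
python3 mould.py
```

```text
land z 0.031079882707625683 strip z 0.031038966737790524 noise 0.000770341941013463
cav [623.2 -96.6] [42.2 42.6] 4.69543981552124 [ 0.623  -0.0963  0.0251] 1018
cav [ 506.8 -110.2] [42.2 42.7] 49.081520080566406 [ 0.5066 -0.1099  0.0251] 1017
cav [ 564.5 -103.3] [38.9 39.7] 6.791780948638916 [ 0.5646 -0.1032  0.0251] 1083
chip [0.5469 0.0441 0.0389] 248 [0.537 0.035 0.034] [0.557 0.053 0.041]
chip [0.5688 0.0218 0.039 ] 222 [0.56  0.015 0.034] [0.577 0.029 0.042]
chip [ 0.5831 -0.0096  0.039 ] 179 [ 0.574 -0.019  0.035] [ 0.592 -0.     0.041]
chip [ 0.5639 -0.0412  0.039 ] 165 [ 0.557 -0.049  0.035] [ 0.571 -0.034  0.041]
grip [ 0.62011048 -0.24243456  0.07470508] ((621.051513671875, -245.01608276367188), (24.10039710998535, 50.446205139160156), 6.934108734130859) 867
trough ((449.770263671875, -8.716842651367188), (55.17584991455078, 137.96322631835938), 6.372734546661377) 0.005176553440391862
lips ((541.955810546875, 1.1093292236328125), (212.62750244140625, 134.79129028320312), 5.022741317749023) 0.0374781545653175
```

The wrist picture shows the mould with its trough on the left (245,85), four chips (342,40; 361,66; 371,98; 349,128), and cavities at (294,181), (343,181) and (392,179). The scraper grip is at (380,303), the red disc at (288,253) and a steel disc at (298,303). The mould frame comes out as O=(0.5391,-0.0328) with yaw 6.7°, and its sizes and heights check out to about 1 mm.

Next is the scraper, at (0.6215,-0.244).

Call:
apply_moves:
  rows:
    - [[0.2264,-0.4,0],[0,0,0.011],1]
    - [[0.2264,-0.4,0],[0,0,0],1]
    - [[0.2264,-0.4,0],[0,0,0],1]
    - [[0,0,-0.4],[0,0,0],1]
    - [[0,0,-0.4],[0,0,0],1]
    - [[0,0,-0.2],[0,0,0],1]
    - [[0,0,0],[0,0,0],1]
    - [[0,0,0],[0,0,0],1]

```text
time: 4.28
tcp_pos: [0.622, -0.2436, 0.1129]
orientation: [[-0.11, 0.994, 0.002], [0.994, 0.11, -0.001], [-0.001, 0.001, -1.0]]
force: [0.2, 0.2, 0.9]
grip_width: 0.0854
gripper_force: 0.0
```

Run:
```python
from h import *
s=r.read_state(); print(s["time"],np.round(s["orientation"],4).tolist(),np.round(s["tcp_pos"],4),np.abs(s["qd"]).max())
im,d,W=cloud("side")
m=(W[...,2]>.066)&(W[...,2]<.085)&(W[...,0]>.55)&(W[...,0]<.70)&(W[...,1]<-.19)&(W[...,1]>-.3)
print(np.nanmedian(W[m],0),cv2.minAreaRect((W[m][:,:2]*1000).astype(np.float32)),m.sum())
W=np.load("sideW.npy")
m=(W[...,2]>.070)&(W[...,2]<.085)&(W[...,0]>.55)&(W[...,0]<.70)&(W[...,1]<-.19)&(W[...,1]>-.3)
print("side first",np.nanmedian(W[m],0),cv2.minAreaRect((W[m][:,:2]*1000).astype(np.float32)),m.sum())
```

```text
4.275 [[-0.1101, 0.9939, 0.0015], [0.9939, 0.1101, -0.0008], [-0.0009, 0.0014, -1.0]] [ 0.622  -0.2436  0.1129] 0.012040172529805675
[ 0.61905739 -0.24836701  0.0740751 ] ((620.7161865234375, -245.86680603027344), (25.942867279052734, 50.82923126220703), 5.673980236053467) 203
side first [ 0.61990472 -0.24633304  0.07421992] ((620.6873168945312, -246.24771118164062), (25.000967025756836, 51.88388442993164), 6.625533580780029) 181
```

Call:
apply_moves:
  rows:
    - [[-0.006,-0.012,-0.2],[0,0,0],1]
    - [[0,0,-0.2],[0,0,0],1]
    - [[0,0,-0.18],[0,0,0],1]
    - [[0,0,0],[0,0,0],0.2]
    - [[0,0,0],[0,0,0],0.1]
    - [[0,0,0],[0,0,0],0.1]
    - [[0,0,0],[0,0,0],0.1]
    - [[0,0,0],[0,0,0],0.1]
  force: 50

```text
time: 5.32
tcp_pos: [0.6214, -0.2458, 0.0429]
orientation: [[-0.109, 0.994, 0.002], [0.994, 0.109, -0.001], [-0.001, 0.001, -1.0]]
force: [-0.4, 0.7, 6.7]
grip_width: 0.0232
gripper_force: 50.2
```

Call:
apply_moves:
  rows:
    - [[0,0,0.4],[0,0,0],0.1]
    - [[0,0,0.4],[0,0,0],0.1]
    - [[0,0.379,0],[0,0,0.0046],0.1]
    - [[0,0.379,0],[0,0,0],0.1]
    - [[0,0.379,0],[0,0,0],0.1]
    - [[0,0.379,0],[0,0,0],0.1]
    - [[-0.028,0.379,0],[0,0,0],0.1]
    - [[0,0,0],[0,0,0],0.1]

```text
time: 6.32
tcp_pos: [0.6171, -0.0153, 0.1382]
orientation: [[-0.12, 0.993, 0.0], [0.993, 0.12, 0.0], [0.0, 0.0, -1.0]]
force: [0.8, -0.9, -2.1]
grip_width: 0.0232
gripper_force: 49.8
```

Run:
```python
from h import *
s=r.read_state(); print(s["time"],np.round(s["tcp_pos"],4),np.abs(s["qd"]).max(),s["grip_width"],s["force"])
im,d,W=cloud("wrist"); save(im,"w2.png"); 
for o in r.cut_out("scraper","wrist")[:2]:
    w=W[o["mask"]]; print(round(o["p"],2),np.round(np.nanmin(w,0),4),np.round(np.nanmax(w,0),4))
im,d,W=cloud("side"); save(im,"s2.png")
```

```text
6.325 [ 0.6171 -0.0153  0.1382] 0.05373906344140421 0.023194960398800972 [ 0.75717471 -0.86752128 -2.05226156]
0.75 [ 0.6006 -0.043   0.0299] [0.6468 0.0207 0.1726]
```

View pics/w2.png

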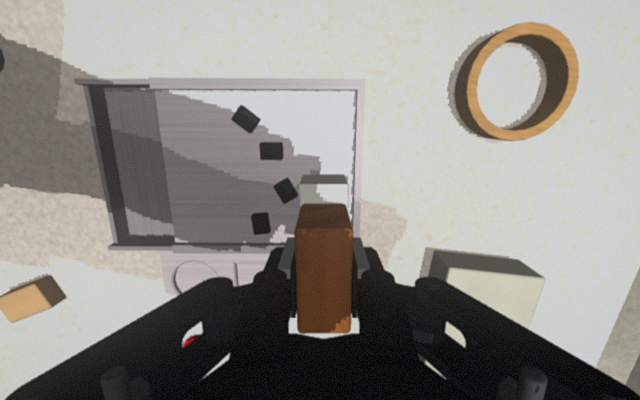

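Call:
apply_moves:
  rows:
    - [[0,0,-0.2],[0,0,0],0.1]
    - [[0,0,-0.2],[0,0,0],0.1]
    - [[0,0,-0.1],[0,0,0],0.1]
    - [[0,0,0],[0,0,0],0.1]
    - [[0,0,0],[0,0,0],0.1]

```text
time: 7.1
tcp_pos: [0.6179, -0.0185, 0.0785]
orientation: [[-0.116, 0.993, 0.001], [0.993, 0.116, -0.0], [-0.0, 0.001, -1.0]]
force: [0.3, 0.4, -2.5]
grip_width: 0.0233
gripper_force: 49.8
```

Call:
apply_moves:
  rows:
    - [[0,0,-0.065],[0,0,0],0.1]
    - [[0,0,0],[0,0,0],0.1]
    - [[-0.1223,-0.0143,0],[0,0,0],0.1]
    - [[-0.1223,-0.0143,0],[0,0,0],0.1]
    - [[-0.1223,-0.0143,0],[0,0,0],0.1]
    - [[-0.1223,-0.0143,0],[0,0,0],0.1]

```text
time: 7.85
tcp_pos: [0.5584, -0.025, 0.0701]
orientation: [[-0.116, 0.993, 0.0], [0.993, 0.116, -0.0], [-0.0, 0.0, -1.0]]
force: [0.8, -0.1, -1.5]
grip_width: 0.0236
gripper_force: 49.8
```

Call:
apply_moves:
  rows:
    - [[-0.1223,-0.0143,0],[0,0,0],0.1]
    - [[-0.1223,-0.0143,0],[0,0,0],0.1]
    - [[-0.1223,-0.0143,0],[0,0,0],0.1]
    - [[-0.1223,-0.0143,0],[0,0,0],0.1]
    - [[-0.1223,-0.0143,0],[0,0,0],0.1]
    - [[0,0,0],[0,0,0],0.1]

```text
time: 8.6
tcp_pos: [0.4843, -0.0336, 0.07]
orientation: [[-0.116, 0.993, -0.0], [0.993, 0.116, 0.0], [0.0, -0.0, -1.0]]
force: [0.2, -0.3, -1.5]
grip_width: 0.0234
gripper_force: 49.7
```

Call:
apply_moves:
  rows:
    - [[0,0,0.4],[0,0,0],0.1]
    - [[0.3494,0.1944,0],[0,0,0],0.1]
    - [[0.3494,0.1944,0],[0,0,0],0.1]
    - [[0.3494,0.1944,0],[0,0,0],0.1]
    - [[0,0,0],[0,0,0],0.1]
    - [[0,0,0],[0,0,0],0.1]

```text
time: 9.35
tcp_pos: [0.6108, 0.0364, 0.1175]
orientation: [[-0.117, 0.993, -0.001], [0.993, 0.117, -0.0], [0.0, -0.001, -1.0]]
force: [0.4, -1.0, -2.3]
grip_width: 0.023
gripper_force: 50.4
```

```bash
cat >> h.py <<'E'
O=np.array([.5391,-.0328]); th=np.deg2rad(6.67)
def tom(w):
    q=np.asarray(w)[...,:2]-O
    return np.stack([q[...,0]*np.cos(th)+q[...,1]*np.sin(th),-q[...,0]*np.sin(th)+q[...,1]*np.cos(th)],-1)
def darks(im,W):
    M=tom(W); m=(im.max(2)<60)&(M[...,0]>-.12)&(M[...,0]<.1)&(M[...,1]>-.035)&(M[...,1]<.1)&(W[...,2]<.05)
    n,l,st,_=cv2.connectedComponentsWithStats(m.astype(np.uint8))
    for k in range(1,n):
        if st[k,4]>12: print("dark",np.round(np.nanmean(M[l==k],0)*1000),round(float(np.nanmean(W[...,2][l==k]))*1,4),st[k,:])
E
python3 - <<'E'
from h import *
s=r.read_state(); print(s["time"],np.round(s["tcp_pos"],4),tom(s["tcp_pos"]))
for n in ("top","side"):
    im,d,W=cloud(n); print(n); darks(im,W); save(im,n+"3.png")
    if n=="side": save(cv2.resize(im[140:270,220:400],None,fx=4,fy=4,interpolation=cv2.INTER_CUBIC),"side3c.png")
E
```

```text
9.35 [0.6108 0.0364 0.1175] [0.07929722 0.06040494]
top
dark [-83. -10.] 0.0123 [330 259   7   5  30]
dark [-83.  20.] 0.0129 [320 260   3   5  15]
side
dark [15. 73.] 0.0362 [293 181   8   6  36]
dark [35. 51.] 0.0358 [303 183   8   7  44]
dark [-82.  56.] 0.0072 [250 191  40  30 466]
dark [-117.    1.] 0.007 [258 215  12  20  37]
dark [-85. -12.] 0.012 [274 219   7   7  29]
```

View pics/side3c.png

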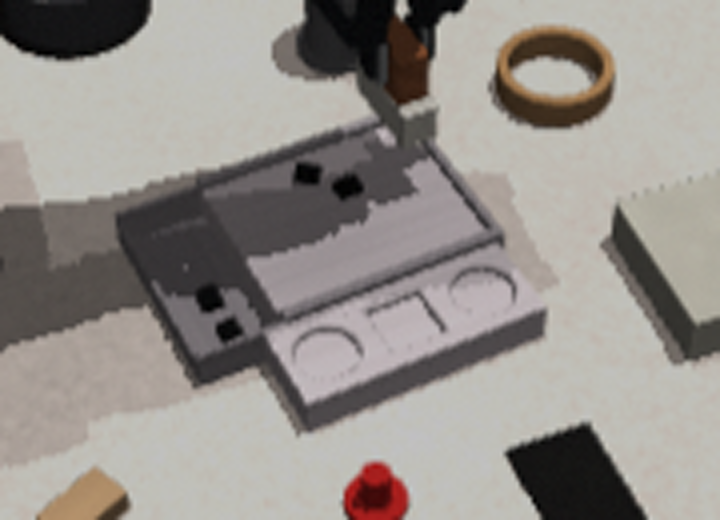

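Two chips are in the trough (crop 209,298 and 230,328) and two remain on the land (307,173 and 347,185). Second pass.

Call:
apply_moves:
  rows:
    - [[0.006,0,-0.2],[0,0,0],0.1]
    - [[0,0,-0.194],[0,0,0],0.1]
    - [[0,0,0],[0,0,0],0.1]
    - [[-0.1223,-0.0143,0],[0,0,0],0.1]
    - [[-0.1223,-0.0143,0],[0,0,0],0.1]
    - [[-0.1223,-0.0143,0],[0,0,0],0.1]
    - [[-0.1223,-0.0143,0],[0,0,0],0.1]
    - [[-0.1223,-0.0143,0],[0,0,0],0.1]

```text
time: 10.45
tcp_pos: [0.5378, 0.0274, 0.0714]
orientation: [[-0.116, 0.993, 0.001], [0.993, 0.116, -0.0], [-0.0, 0.001, -1.0]]
force: [-0.4, -0.6, -2.5]
grip_width: 0.023
gripper_force: 51.6
```

Call:
apply_moves:
  rows:
    - [[-0.1223,-0.0143,0],[0,0,0],0.1]
    - [[-0.1223,-0.0143,0],[0,0,0],0.1]
    - [[-0.1223,-0.0143,0],[0,0,0],0.1]
    - [[-0.1223,-0.0143,0],[0,0,0],0.1]
    - [[0,0,0],[0,0,0],0.1]
    - [[0,0,0.4],[0,0,0],0.1]
    - [[0,0,0.3],[0,0,0],0.1]

```text
time: 11.32
tcp_pos: [0.4803, 0.0209, 0.1562]
orientation: [[-0.116, 0.993, 0.001], [0.993, 0.116, -0.0], [-0.0, 0.001, -1.0]]
force: [1.0, 0.5, -2.1]
grip_width: 0.0228
gripper_force: 51.6
```

Run:
```python
from h import *
s=r.read_state(); print(s["time"],np.round(s["tcp_pos"],4))
for n in ("top","side","wrist"):
    im,d,W=cloud(n); print(n); darks(im,W)
    if n=="side": a=im[140:270,220:400]
    save(im,n+"4.png")
save(cv2.resize(a,None,fx=4,fy=4,interpolation=cv2.INTER_CUBIC),"side4c.png")
```

```text
11.325 [0.4803 0.0209 0.1562]
top
dark [-83.  -9.] 0.0125 [329 258   8   6  34]
side
dark [-85.  41.] 0.0093 [251 192  40  43 392]
dark [-85. -12.] 0.0122 [274 219   7   7  29]
wrist
dark [-113.   56.] 0.0148 [256 149   7  93 231]
dark [-83.  70.] 0.0128 [280 173  19  15 252]
dark [-84.  52.] 0.0126 [280 190  19  15 266]
dark [-84.  25.] 0.0125 [284 215  14  18 194]
```

View pics/side4c.png

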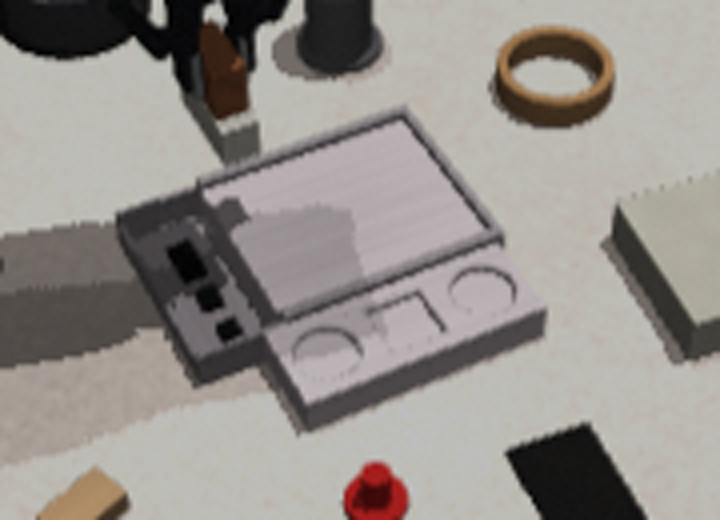

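All four chips lie flat in the trough (dark blobs at crop 187,260 / 209,298 / 230,328, two adjacent). I'll check the bare pad in the last top picture and carry the scraper back.

Call:
apply_moves:
  rows:
    - [[0.1947,-0.3701,0],[0,0,0],0.1]
    - [[0.1947,-0.3701,0],[0,0,0],0.1]
    - [[0.1947,-0.3701,0],[0,0,0],0.1]
    - [[0.1947,-0.3701,0],[0,0,0],0.1]
    - [[0.1947,-0.3701,0],[0,0,0],0.1]
    - [[0.1947,-0.3701,0],[0,0,0],0.1]
    - [[0,0,0],[0,0,0],0.1]
    - [[0,0,0],[0,0,0],0.1]

```text
time: 12.48
tcp_pos: [0.6196, -0.2451, 0.1531]
orientation: [[-0.116, 0.993, -0.002], [0.993, 0.116, 0.001], [0.001, -0.002, -1.0]]
force: [0.0, 0.5, -2.0]
grip_width: 0.0232
gripper_force: 51.6
```

Run:
```python
from h import *
s=r.read_state(); print(s["time"],np.round(s["tcp_pos"],4))
im=cv2.imread("pics/top4.png")[:,:,::-1]; W=np.load("topW.npy")  # depth of ground: intersect rays with z=4mm
c=r.get_calibration("top"); T=np.array(c["cam_to_world"]); v,u=np.mgrid[0:400,0:640]
ray=np.stack([(u-c["cx"])/c["fx"],-(v-c["cy"])/c["fy"],-np.ones(u.shape)],-1)@T[:3,:3].T
G=T[:3,3]+ray*((.004-T[2,3])/ray[...,2])[...,None]
m=(im.max(2)<45)&(G[...,0]>.56)&(G[...,0]<.68)&(G[...,1]>-.32)&(G[...,1]<-.17)
n,l,st,_=cv2.connectedComponentsWithStats(m.astype(np.uint8)); k=st[1:,4].argmax()+1
print(st[k],cv2.minAreaRect((G[l==k][:,:2]*1000).astype(np.float32)))
```

```text
12.475 [ 0.6196 -0.2451  0.1531]
[393 189  38  21 779] ((622.7597045898438, -251.9072265625), (52.70674133300781, 95.87490844726562), 1.7584691047668457)
```

Call:
apply_moves:
  rows:
    - [[0.01,-0.03,-0.35],[0,0,0],0.1]
    - [[0,0,-0.35],[0,0,0],0.1]
    - [[0,0,-0.15],[0,0,0],0.1]
    - [[0,0,-0.05],[0,0,0],0.1]
    - [[0,0,0],[0,0,0],0.1]
    - [[0,0,0],[0,0,0],0.1]

```text
time: 13.22
tcp_pos: [0.6217, -0.2491, 0.0477]
orientation: [[-0.117, 0.993, 0.001], [0.993, 0.117, -0.001], [-0.001, 0.001, -1.0]]
force: [0.6, 0.3, -1.6]
grip_width: 0.0231
gripper_force: 51.4
```

Call:
apply_moves:
  rows:
    - [[0,0,-0.025],[0,0,0],0.1]
    - [[0,0,-0.015],[0,0,0],0.1]
    - [[0,0,0],[0,0,0],0.1]
    - [[0,0,0],[0,0,0],0.6]
    - [[0,0,0],[0,0,0],1]
    - [[0,0,0],[0,0,0],1]
    - [[0,0,0.3],[0,0,0],1]
    - [[0,0,0.4],[0,0,0],1]

```text
time: 14.22
tcp_pos: [0.6205, -0.2488, 0.1258]
orientation: [[-0.116, 0.993, -0.002], [0.993, 0.116, 0.001], [0.001, -0.002, -1.0]]
force: [0.2, -0.0, 0.9]
grip_width: 0.0853
gripper_force: 0.0
```

Call:
apply_moves:
  rows:
    - [[-0.3125,-0.146,0.146],[0,0,0],1]
    - [[-0.3125,-0.146,0.146],[0,0,0],1]
    - [[-0.3125,-0.146,0.146],[0,0,0],1]
    - [[-0.3125,-0.146,0.146],[0,0,0],1]
    - [[0,0,0],[0,0,0],1]
    - [[0,0,0],[0,0,0],1]

```text
time: 14.98
tcp_pos: [0.4714, -0.3191, 0.1957]
orientation: [[-0.116, 0.993, 0.0], [0.993, 0.116, 0.0], [0.0, 0.0, -1.0]]
force: [0.6, -0.7, 0.5]
grip_width: 0.0856
gripper_force: 0.0
```

```bash
cat >> h.py <<'E'
def steel(im,W,lo=.024,hi=.045,box=(.3,.7,-.45,-.15)):
    X,Y,Z=W[...,0],W[...,1],W[...,2]
    m=(Z>lo)&(Z<hi)&(X>box[0])&(X<box[1])&(Y>box[2])&(Y<box[3])
    n,l,st,_=cv2.connectedComponentsWithStats(m.astype(np.uint8))
    for k in range(1,n):
        if 15<st[k,4]<1500:
            q=W[l==k]; t=q[q[:,2]>np.nanpercentile(q[:,2],90)-.004]
            top=(q[:,2]>np.nanmedian(t[:,2])-.003); (c,s,a)=cv2.minAreaRect((q[top][:,:2]*1000).astype(np.float32))
            print("boss",np.round(np.nanmedian(q[top],0),4),np.round(c,1),np.round(s,1),"rgb",im[l==k].mean(0).round(),st[k])
E
python3 - <<'E'
from h import *
s=r.read_state(); print(s["time"],np.round(s["tcp_pos"],4))
for n in ("wrist","top","side"):
    im,d,W=cloud(n); print(n); steel(im,W,lo=.028 if n=="wrist" else .02); save(im,n+"5.png")
E
```

```text
14.975 [ 0.4714 -0.3191  0.1957]
wrist
boss [ 0.5023 -0.212   0.033 ] [ 502.2 -212.1] [17.2 16.7] rgb [177.  59.  56.] [359  72  19  20 303]
boss [ 0.4153 -0.2457  0.0331] [ 415.1 -245.7] [17.6 16.9] rgb [129. 124. 126.] [266  98  19  19 283]
boss [ 0.6095 -0.2496  0.0414] [ 610.  -250.6] [ 2.2 48.9] rgb [117. 114. 111.] [461 100  38  71 951]
boss [ 0.5231 -0.2926  0.033 ] [ 523.  -292.6] [17.3 16.8] rgb [167. 161. 163.] [367 159  18  17 250]
boss [ 0.5757 -0.3369  0.0438] [ 583.9 -343. ] [95.7 44.5] rgb [74. 61. 46.] [401 193  77  73 647]
boss [ 0.4992 -0.4018  0.0404] [ 501.7 -408.1] [40.7 22.4] rgb [106. 112. 107.] [322 254  39  27 409]
top
boss [ 0.6075 -0.3413  0.0437] [ 604.2 -345.1] [59.3 61. ] rgb [122.  93.  64.] [437 191  29  29 319]
boss [ 0.6146 -0.2235  0.0358] [ 619.9 -247.7] [23.4 68.2] rgb [115. 109. 106.] [397 193  30  12 114]
boss [ 0.6114 -0.3868  0.044 ] [ 610.3 -385.1] [18.9 40.8] rgb [157. 120.  85.] [463 195  11  16  56]
boss [ 0.5903 -0.3712  0.0436] [ 592.5 -369.3] [14.6 14. ] rgb [159. 120.  84.] [459 207   7   6  18]
boss [ 0.5225 -0.2908  0.0322] [ 523.6 -
[... 692 characters left out ...]
 -0.2451  0.0327] [ 414.8 -246.2] [16.9 16.6] rgb [137. 132. 135.] [280 277   8  10  62]
boss [ 0.6039 -0.3315  0.0443] [ 609.7 -333.3] [27.  38.7] rgb [200. 156. 105.] [368 276  16  12  63]
boss [ 0.5218 -0.2927  0.0328] [ 522.2 -292.8] [15.8 16. ] rgb [154. 147. 150.] [331 279   8  10  62]
boss [ 0.5821 -0.3855  0.0439] [ 584.5 -368.9] [51.2 93.9] rgb [118.  91.  62.] [360 279  37  36 298]
boss [ 0.6263 -0.3678  0.0443] [ 625.  -367.4] [33.1 12. ] rgb [204. 165. 120.] [386 285   8  14  28]
boss [ 0.6003 -0.3572  0.0437] [ 598.2 -355.8] [14.9 22.9] rgb [203. 158. 108.] [371 288  11   7  20]
boss [ 0.4943 -0.4314  0.0391] [ 498.4 -424.2] [27.  41.7] rgb [134. 140. 134.] [338 326  21  18 163]
```

View pics/wrist5.png

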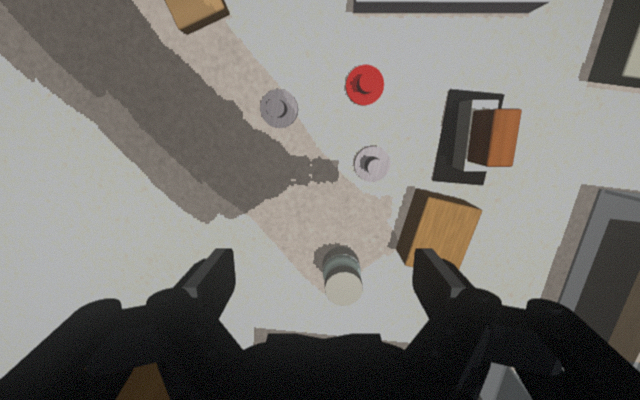

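The wrist picture shows the grey disc B in shadow (280,108), the steel disc A (371,163), the red look-alike (365,84), the scraper standing on its pad (490,137), and the jar (342,280). Next I grasp disc A at (0.523,-0.292).

Call:
apply_moves:
  rows:
    - [[0.215,0.113,-0.2],[0,0,0],0.5]
    - [[0.215,0.113,-0.3],[0,0,0],0.5]
    - [[0,0,-0.4],[0,0,0],0.5]
    - [[0,0,-0.2],[0,0,0],0.5]
    - [[0,0,0],[0,0,0],0.5]
    - [[0,0,0],[0,0,0],0.5]
  force: 30

```text
time: 15.88
tcp_pos: [0.5234, -0.2922, 0.0648]
orientation: [[-0.117, 0.993, 0.001], [0.993, 0.117, -0.001], [-0.001, 0.001, -1.0]]
force: [0.7, 0.4, 0.3]
grip_width: 0.043
gripper_force: 0.0
```

Call:
apply_moves:
  rows:
    - [[0,0,-0.2],[0,0,0],0.5]
    - [[0,0,-0.2],[0,0,0],0.5]
    - [[0,0,-0.05],[0,0,0],0.5]
    - [[0,0,0],[0,0,0],0.5]
    - [[0,0,0],[0,0,0],0.05]
    - [[0,0,0],[0,0,0],0.05]
    - [[0,0,0],[0,0,0],0.05]
    - [[0,0,0],[0,0,0],0.05]

```text
time: 16.88
tcp_pos: [0.5233, -0.2924, 0.011]
orientation: [[-0.116, 0.993, 0.001], [0.993, 0.116, -0.001], [-0.001, 0.001, -1.0]]
force: [-0.2, 0.3, 6.4]
grip_width: 0.0167
gripper_force: 29.1
```

Call:
apply_moves:
  rows:
    - [[0,0,0.4],[0,0,0],0.05]
    - [[0,0,0.4],[0,0,0],0.05]
    - [[0.2069,0.4081,0],[0,0,0],0.05]
    - [[0.2069,0.4081,0],[0,0,0],0.05]
    - [[0.2069,0.4081,0],[0,0,0],0.05]
    - [[0.2069,0.4081,0],[0,0,0],0.05]
    - [[0,0,0],[0,0,0],0.05]
    - [[0,0,0],[0,0,0],0.05]

```text
time: 17.88
tcp_pos: [0.622, -0.0962, 0.1062]
orientation: [[-0.117, 0.993, 0.0], [0.993, 0.117, -0.0], [-0.0, 0.0, -1.0]]
force: [-0.3, 0.0, -1.3]
grip_width: 0.0172
gripper_force: 29.8
```

Run:
```python
from h import *
s=r.read_state(); print(s["time"],np.round(s["tcp_pos"],4),s["grip_width"],s["gripper_force"])
im,d,W=cloud("wrist"); save(im,"wrist6.png"); save(cv2.resize(im[100:400,170:470],None,fx=2,fy=2),"wrist6c.png")
o=r.cut_out("disc1","wrist")
for q in o:
    w=W[q["mask"]]; print(q["p"],np.round(np.nanmedian(w,0),4),np.round(np.nanmin(w,0),4),np.round(np.nanmax(w,0),4))
```

```text
17.875 [ 0.622  -0.0962  0.1062] 0.017207916014248606 29.762145280838013
0.9 [ 0.4961 -0.1987  0.0068] [ 0.4828 -0.2141  0.0008] [ 0.5125 -0.1913  0.0087]
0.83 [ 0.4198 -0.24    0.008 ] [ 3.906e-01 -2.776e-01  3.000e-04] [ 0.4355 -0.2248  0.0349]
0.63 [ 0.6216 -0.0888  0.1097] [ 6.025e-01 -1.840e-01  4.000e-04] [ 0.6537 -0.0766  0.1299]
0.43 [ 0.5463 -0.031   0.0309] [ 0.3974 -0.1453  0.0004] [0.6602 0.0475 0.0396]
```

View pics/wrist6c.png

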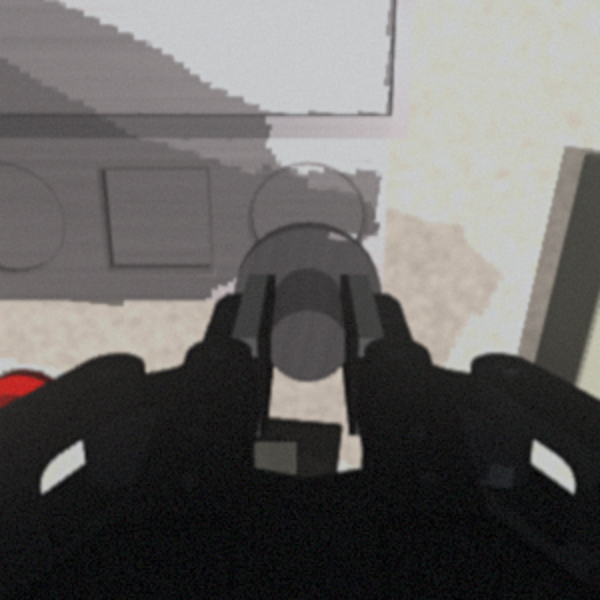

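Disc A is held upright just behind the far cavity (crop 308,215), and its measured centre agrees with the TCP. Lowering.

Call:
apply_moves:
  rows:
    - [[0.003,0,-0.2],[0,0,0],0.05]
    - [[0,0,-0.2],[0,0,0],0.05]
    - [[0,0,-0.1],[0,0,0],0.05]
    - [[0,0,0],[0,0,0],0.05]
    - [[0,0,-0.03],[0,0,0],0.05]
    - [[0,0,-0.03],[0,0,0],0.05]
    - [[0,0,-0.02],[0,0,0],0.05]
    - [[0,0,0],[0,0,0],0.05]

```text
time: 18.98
tcp_pos: [0.6224, -0.0961, 0.0362]
orientation: [[-0.116, 0.993, -0.0], [0.993, 0.116, 0.0], [0.0, -0.0, -1.0]]
force: [0.7, -0.1, -1.4]
grip_width: 0.0167
gripper_force: 29.8
```

Call:
apply_moves:
  rows:
    - [[0,0,-0.01],[0,0,0],0.05]
    - [[0,0,0],[0,0,0],0.05]
    - [[0,0,0],[0,0,0],0.5]
    - [[0,0,0],[0,0,0],0.5]
    - [[0,0,0],[0,0,0],0.5]
    - [[0,0,0.2],[0,0,0],0.5]
    - [[0,0,0.3],[0,0,0],0.5]
    - [[0,0,0.1],[0,0,0],0.5]

```text
time: 19.98
tcp_pos: [0.6233, -0.0964, 0.109]
orientation: [[-0.116, 0.993, 0.003], [0.993, 0.116, -0.001], [-0.001, 0.002, -1.0]]
force: [0.3, 0.1, -0.0]
grip_width: 0.043
gripper_force: 0.0
```

Run:
```python
from h import *
s=r.read_state(); print(s["time"],np.round(s["tcp_pos"],4))
for n in ("top","side"):
    im,d,W=cloud(n); print(n); steel(im,W,lo=.022); steel(im,W,lo=.046,hi=.065,box=(.4,.68,-.15,-.04))
```

```text
19.975 [ 0.6233 -0.0964  0.109 ]
top
boss [ 0.5995 -0.3514  0.0437] [ 603.3 -354.9] [80.5 61.2] rgb [153. 117.  82.] [438 191  35  30 428]
boss [ 0.6191 -0.3898  0.044 ] [ 619.3 -388.6] [20.7 17.5] rgb [181. 140. 100.] [466 195   8   9  35]
boss [ 0.6102 -0.2508  0.0414] [ 611.  -255.1] [ 0.9 35.7] rgb [108.  99.  94.] [407 198  20   6  44]
boss [ 0.501  -0.4004  0.0394] [ 500.8 -403.8] [40.9 19. ] rgb [111. 112. 108.] [470 237  15  19  97]
boss [ 0.4158 -0.2447  0.032 ] [ 415.2 -244.4] [16.7 16.1] rgb [163. 152. 153.] [407 277   9   8  53]
side
boss [ 0.6124 -0.2715  0.0392] [ 612.7 -254.7] [23.1 66.8] rgb [108. 101.  94.] [353 246  24  24 176]
boss [ 0.5016 -0.2123  0.0325] [ 501.3 -211.6] [17.5 15.7] rgb [152.  42.  40.] [310 255   8   9  52]
boss [ 0.4142 -0.245   0.0331] [ 413.6 -246.4] [18.4 16.5] rgb [128. 123. 126.] [280 277   8   9  60]
boss [ 0.5836 -0.3848  0.0442] [ 583.9 -369.4] [48.5 92.3] rgb [103.  78.  52.] [360 281  37  34 316]
boss [ 0.5961 -0.3369  0.0442] [ 594.7 -338. ] [24.2 11.4] rgb [168. 128.  85.] [368 281   7  10  27]
boss [ 0.615  -0.3448  0.0439] [ 614.4 -344.8] [16.6 22.7] rgb [168. 128.  85.] [375 282  11   7  31]
boss [ 0.6178 -0.3689  0.0439] [ 615.1 -364.5] [36.7 37.3] rgb [169. 130.  88.] [377 285  17  15  64]
boss [ 0.4953 -0.4317  0.0402] [ 497.9 -427.8] [17.7 38.3] rgb [110. 116. 111.] [338 326  21  18 157]
boss [ 0.6217 -0.0974  0.0561] [622.1 -96.6] [17.4 15.7] rgb [73. 70. 72.] [338 203   7   8  49]
```

Call:
apply_moves:
  rows:
    - [[-0.3462,-0.2488,0],[0,0,0],0.5]
    - [[-0.3462,-0.2488,0],[0,0,0],0.5]
    - [[-0.3462,-0.2488,0],[0,0,0],0.5]
    - [[-0.3462,-0.2488,0],[0,0,0],0.5]
    - [[-0.3462,-0.2488,0],[0,0,0],0.5]
    - [[0,0,-0.35],[0,0,0],0.5]
    - [[0,0,0],[0,0,0],0.5]
    - [[0,0,0],[0,0,0],0.5]

```text
time: 21.08
tcp_pos: [0.415, -0.2452, 0.0654]
orientation: [[-0.117, 0.993, -0.0], [0.993, 0.117, 0.0], [0.0, -0.0, -1.0]]
force: [0.2, -0.5, 0.1]
grip_width: 0.0423
gripper_force: 0.0
```

Run:
```python
from h import *
s=r.read_state(); print(s["time"],np.round(s["tcp_pos"],4))
im,d,W=cloud("side"); steel(im,W,lo=.022,box=(.36,.47,-.32,-.18)); steel(im,W,lo=.046,hi=.065,box=(.4,.68,-.15,-.04))
```

```text
21.075 [ 0.415  -0.2452  0.0654]
boss [ 0.4138 -0.245   0.0322] [ 414.4 -246.3] [18.3 16.5] rgb [88. 84. 85.] [280 277   8   9  58]
boss [ 0.6226 -0.0975  0.0563] [622.3 -98.3] [18.2 16.9] rgb [149. 142. 146.] [338 203   7   9  48]
```

Call:
apply_moves:
  rows:
    - [[0,0,-0.2],[0,0,0],0.5]
    - [[0,0,-0.2],[0,0,0],0.5]
    - [[0,0,-0.05],[0,0,0],0.5]
    - [[0,0,0],[0,0,0],0.5]
    - [[0,0,0],[0,0,0],0.05]
    - [[0,0,0],[0,0,0],0.05]
    - [[0,0,0],[0,0,0],0.05]
    - [[0,0,0],[0,0,0],0.05]

```text
time: 22.12
tcp_pos: [0.4153, -0.2458, 0.012]
orientation: [[-0.116, 0.993, 0.001], [0.993, 0.116, -0.001], [-0.001, 0.001, -1.0]]
force: [-0.1, 1.5, 7.1]
grip_width: 0.0166
gripper_force: 29.1
```

Call:
apply_moves:
  rows:
    - [[0,0,0.4],[0,0,0],0.05]
    - [[0,0,0.4],[0,0,0],0.05]
    - [[0.254,0.377,0],[0,0,0],0.05]
    - [[0.254,0.377,0],[0,0,0],0.05]
    - [[0.254,0.377,0],[0,0,0],0.05]
    - [[0,0,0],[0,0,0],0.05]
    - [[0,0,0],[0,0,0],0.05]

```text
time: 23.0
tcp_pos: [0.5061, -0.1098, 0.1073]
orientation: [[-0.117, 0.993, 0.0], [0.993, 0.117, -0.0], [-0.0, 0.0, -1.0]]
force: [-0.6, 0.4, -0.5]
grip_width: 0.0168
gripper_force: 29.8
```

Run:
```python
from h import *
s=r.read_state(); print(s["time"],np.round(s["tcp_pos"],4),s["grip_width"])
im,d,W=cloud("wrist"); save(im,"wrist7.png")
for q in r.cut_out("disc1","wrist"):
    w=W[q["mask"]]; w=w[w[:,2]>.09]
    if len(w)>50: print(q["p"],np.round(np.nanmin(w,0),4),np.round(np.nanmax(w,0),4))
im,d,W=cloud("side"); steel(im,W,lo=.046,hi=.065,box=(.59,.68,-.15,-.04))
```

```text
23.0 [ 0.5061 -0.1098  0.1073] 0.016791791802009813
0.6 [ 0.4864 -0.1192  0.0953] [ 0.5254 -0.0896  0.1299]
boss [ 0.6223 -0.0972  0.056 ] [623.4 -97.7] [19.5 16.1] rgb [126. 120. 123.] [338 203   7   9  47]
```

Call:
apply_moves:
  rows:
    - [[0.003,-0.002,-0.2],[0,0,0],0.05]
    - [[0,0,-0.2],[0,0,0],0.05]
    - [[0,0,-0.1],[0,0,0],0.05]
    - [[0,0,0],[0,0,0],0.05]
    - [[0,0,-0.03],[0,0,0],0.05]
    - [[0,0,-0.03],[0,0,0],0.05]
    - [[0,0,-0.02],[0,0,0],0.05]
    - [[0,0,0],[0,0,0],0.05]

```text
time: 24.15
tcp_pos: [0.5065, -0.1099, 0.0374]
orientation: [[-0.116, 0.993, -0.0], [0.993, 0.116, 0.0], [0.0, -0.0, -1.0]]
force: [-0.6, -0.0, -0.2]
grip_width: 0.0169
gripper_force: 29.8
```

Call:
apply_moves:
  rows:
    - [[0,0,-0.01],[0,0,0],0.05]
    - [[0,0,0],[0,0,0],0.05]
    - [[0,0,0],[0,0,0],0.5]
    - [[0,0,0],[0,0,0],0.5]
    - [[0,0,0],[0,0,0],0.5]
    - [[0,0,0.2],[0,0,0],0.5]
    - [[0,0,0.4],[0,0,0],0.8]
    - [[0,0,0.4],[0,0,0],1]

```text
time: 25.15
tcp_pos: [0.5062, -0.1099, 0.1576]
orientation: [[-0.116, 0.993, -0.0], [0.993, 0.116, 0.0], [0.0, -0.0, -1.0]]
force: [0.6, -0.9, -0.4]
grip_width: 0.077
gripper_force: 0.0
```

Run:
```python
from h import *
s=r.read_state(); print(s["time"],np.round(s["tcp_pos"],4))
for n in ("top","side"):
    im,d,W=cloud(n); print(n); steel(im,W,lo=.046,hi=.065,box=(.4,.68,-.15,-.04)); save(im,n+"8.png"); darks(im,W)
    # rod handle/collar, pot
    X,Y,Z=W[...,0],W[...,1],W[...,2]
    near=(abs(X-.62)<.06)&(abs(Y-.2)<.06)
    for lo,hi,t in ((.143,.17,"handle top"),(.072,.09,"collar"),):
        m=near&(Z>lo)&(Z<hi)
        if m.sum()>3: print(t,np.round(np.nanmedian(W[m],0),4),[np.round(q,1) for q in cv2.minAreaRect((W[m][:,:2]*1000).astype(np.float32))],m.sum())
    m=(abs(X-.44)<.08)&(abs(Y-.32)<.08)&(Z>.046)&(Z<.06)
    p=(W[m][:,:2]*1000).astype(np.float32); print("rim",cv2.minEnclosingCircle(p),cv2.fitEllipse(cv2.convexHull(p)),np.nanmedian(Z[m]))
```

```text
25.15 [ 0.5062 -0.1099  0.1576]
top
dark [-84.  71.] 0.0129 [299 261   5   7  29]
dark [-82.  55.] 0.012 [306 261   4   6  14]
handle top [0.6274 0.2036 0.1503] [array([628.1, 203.8]), array([19.4, 17.5]), np.float64(46.8)] 64
collar [0.6228 0.199  0.0807] [array([627.6, 203.3]), array([71.1, 70.4]), np.float64(2.6)] 567
rim ((445.0693054199219, 322.52740478515625), 54.34714126586914) ((444.600341796875, 322.56591796875), (106.15275573730469, 107.86327362060547), 154.64620971679688) 0.05016909327849317
side
boss [ 0.6225 -0.0983  0.0565] [621.5 -98. ] [18.4 15.8] rgb [122. 116. 120.] [338 203   7   8  48]
boss [ 0.5059 -0.1106  0.057 ] [ 505.6 -111.2] [19.2 15.3] rgb [74. 70. 72.] [298 218   7   9  49]
dark [-117.   21.] 0.0083 [251 201  19  34  53]
dark [-86.  57.] 0.0108 [262 200  10  11  66]
dark [-85.  20.] 0.0104 [269 212   7   6  31]
dark [-85. -12.] 0.012 [274 220   7   5  25]
rim ((446.50360107421875, 320.753173828125), 56.87696075439453) ((443.8905334472656, 320.7514343261719), (105.99202728271484, 112.3201904296875), 2.465049982070923) 0.0495625604291664
```

Side and top both show the two discs seated, with tops at 56 mm and centres on the cavities, and four chips in the trough. Now the rod: a close wrist look first.

Call:
apply_moves:
  rows:
    - [[0.189,0.383,0.138],[0,0,0],1]
    - [[0.189,0.383,0.138],[0,0,0],1]
    - [[0.189,0.383,0.138],[0,0,0],1]
    - [[0.189,0.383,0.138],[0,0,0],1]
    - [[0.189,0.383,0.138],[0,0,0],1]
    - [[0,0,0],[0,0,0],0.7]
    - [[0,0,0],[0,0,0],0.7]

```text
time: 26.12
tcp_pos: [0.6196, 0.1196, 0.2383]
orientation: [[-0.117, 0.993, -0.001], [0.993, 0.117, -0.0], [-0.0, -0.001, -1.0]]
force: [-0.7, 0.5, -0.3]
grip_width: 0.0593
gripper_force: 0.0
```

Run:
```python
from h import *
s=r.read_state(); print(s["time"],np.round(s["tcp_pos"],4))
im,d,W=cloud("wrist"); save(im,"wrist9.png")
X,Y,Z=W[...,0],W[...,1],W[...,2]
near=(abs(X-.62)<.06)&(abs(Y-.2)<.06)
for lo,hi,t in ((.146,.17,"handle top"),(.072,.09,"collar"),):
    m=near&(Z>lo)&(Z<hi)
    if m.sum()>3: print(t,np.round(np.nanmedian(W[m],0),4),[np.round(q,1) for q in cv2.minAreaRect((W[m][:,:2]*1000).astype(np.float32))],m.sum())
    m=m
```

```text
26.125 [0.6196 0.1196 0.2383]
handle top [0.6276 0.2027 0.1509] [array([627.7, 203. ]), array([19.3, 18.9]), np.float64(5.5)] 580
collar [0.6255 0.2023 0.0811] [array([627.9, 203.1]), array([71.4, 71.1]), np.float64(53.0)] 3947
```

View pics/wrist9.png

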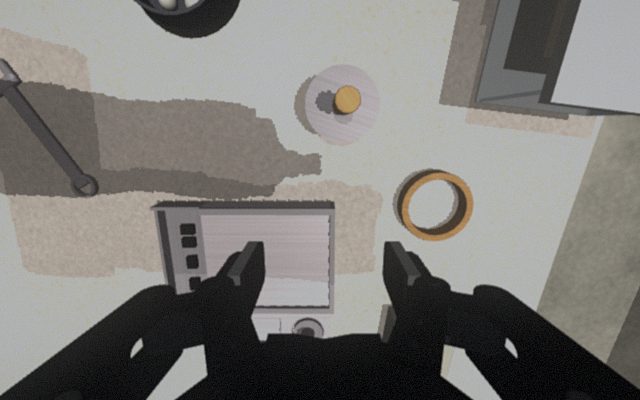

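The wrist picture shows the rod upright (handle 347,100, collar 338,105) and the four chips in the trough at the left edge of the mould (188,230–195,283). Grasping the rod.

Call:
apply_moves:
  rows:
    - [[0.032,0.35,0],[0,0,0],0.6]
    - [[0.032,0.343,0],[0,0,0],0.6]
    - [[0,0,0],[0,0,0],0.6]
    - [[0,0,0],[0,0,0],0.6]
    - [[0,0,-0.3],[0,0,0],0.6]
    - [[0,0,-0.4],[0,0,0],0.6]
    - [[0,0,-0.3],[0,0,0],0.6]
    - [[0,0,0],[0,0,0],0.6]

```text
time: 27.18
tcp_pos: [0.6261, 0.2012, 0.1172]
orientation: [[-0.115, 0.993, -0.004], [0.993, 0.115, -0.001], [-0.0, -0.004, -1.0]]
force: [-0.3, -0.7, -0.2]
grip_width: 0.0512
gripper_force: 0.0
```

Call:
apply_moves:
  rows:
    - [[0,0.006,-0.1],[0,0,0],0.6]
    - [[0,0,-0.1],[0,0,0],0.6]
    - [[0,0,0],[0,0,0],0.6]
    - [[0,0,0],[0,0,0],0.1]
    - [[0,0,0],[0,0,0],0.05]
    - [[0,0,0],[0,0,0],0.05]
    - [[0,0,0],[0,0,0],0.05]
  force: 70

```text
time: 28.05
tcp_pos: [0.6279, 0.2038, 0.0957]
orientation: [[-0.116, 0.993, 0.001], [0.993, 0.116, 0.0], [0.0, 0.001, -1.0]]
force: [-1.5, 0.1, 5.9]
grip_width: 0.0184
gripper_force: 68.2
```

Call:
apply_moves:
  rows:
    - [[0,0,0.25],[0,0,0],0.05]
    - [[0,0,0.3],[0,0,0],0.05]
    - [[0,0,0.3],[0,0,0],0.05]
    - [[0,0,0],[0,0,0],0.05]

```text
time: 28.55
tcp_pos: [0.6287, 0.204, 0.1996]
orientation: [[-0.116, 0.993, 0.004], [0.993, 0.116, 0.001], [0.0, 0.004, -1.0]]
force: [0.8, -0.5, -2.0]
grip_width: 0.0185
gripper_force: 68.5
```

Call:
apply_moves:
  rows:
    - [[-0.3055,0.1975,0],[0,0,0],0.05]
    - [[-0.3055,0.1975,0],[0,0,0],0.05]
    - [[-0.3055,0.1975,0],[0,0,0],0.05]
    - [[-0.3055,0.1975,0],[0,0,0],0.05]
    - [[-0.3055,0.1975,0],[0,0,0],0.05]
    - [[0,0,0],[0,0,0],0.05]
    - [[0,0,0],[0,0,0],0.05]

```text
time: 29.42
tcp_pos: [0.4443, 0.3221, 0.1965]
orientation: [[-0.117, 0.993, -0.001], [0.993, 0.117, -0.0], [-0.0, -0.001, -1.0]]
force: [-0.2, -0.2, -1.8]
grip_width: 0.0185
gripper_force: 68.7
```

Run:
```python
from h import *
s=r.read_state(); print(s["time"],np.round(s["tcp_pos"],4),s["grip_width"],s["force"])
im,d,W=cloud("side"); save(cv2.resize(im[40:190,160:340],None,fx=4,fy=4,interpolation=cv2.INTER_CUBIC),"side10c.png")
X,Y,Z=W[...,0],W[...,1],W[...,2]
m=(abs(X-.44)<.1)&(abs(Y-.32)<.1)&(Z>.09)&(Z<.19)
for o in r.cut_out("rod","side")[:1]:
    w=W[o["mask"]]; w=w[np.isfinite(w[:,0])]; print(o["p"],len(w))
    for lo in np.arange(.08,.26,.02):
        q=w[(w[:,2]>lo)&(w[:,2]<lo+.02)]
        if len(q)>3: print(round(lo,2),np.round(np.median(q,0),4),len(q))
im,d,W=cloud("top"); X,Y,Z=W[...,0],W[...,1],W[...,2]
m=(np.hypot(X-.4447,Y-.3222)<.047)&(Z>.008)&(Z<.04)&(im.min(2)>90)
n,l,st,_=cv2.connectedComponentsWithStats(m.astype(np.uint8))
for k in range(1,n):
    if st[k,4]>10: print("pellet",np.round((np.nanmean(W[l==k],0)-[.4447,.3222,0])*1000))
im,d,W=cloud("wrist"); save(im,"wrist10.png")
```

```text
29.425 [0.4443 0.3221 0.1965] 0.018525207148999464 [-0.22354496 -0.18354113 -1.82180768]
0.71 464
0.1 [0.4425 0.3171 0.1178] 9
0.12 [0.4439 0.3178 0.1307] 24
0.14 [0.4431 0.3175 0.1477] 23
0.16 [0.4401 0.3081 0.1792] 55
0.18 [0.443  0.3141 0.1818] 212
0.2 [0.4442 0.3134 0.2087] 52
0.22 [0.4451 0.3136 0.2293] 47
0.24 [0.4454 0.3159 0.2489] 34
pellet [33.  1. 21.]
pellet [ 16. -27.  22.]
pellet [-14. -31.  22.]
pellet [-34.   1.  23.]
```

View pics/side10c.png

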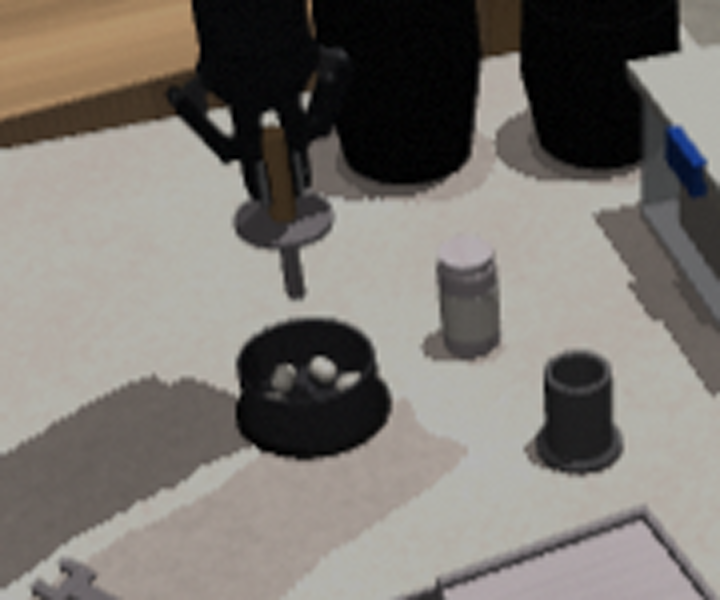

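Call:
apply_moves:
  rows:
    - [[0.003,0,-0.25],[0,0,0],0.05]
    - [[0,0,-0.25],[0,0,0],0.05]
    - [[0,0,-0.15],[0,0,0],0.05]
    - [[0,0,-0.1],[0,0,0],0.05]
    - [[0,0,-0.05],[0,0,0],0.05]
    - [[0,0,0],[0,0,0],0.05]
    - [[0,0,0],[0,0,0],0.05]

```text
time: 30.5
tcp_pos: [0.445, 0.3224, 0.1016]
orientation: [[-0.116, 0.993, 0.001], [0.993, 0.116, 0.0], [0.0, 0.001, -1.0]]
force: [0.9, 0.9, -1.0]
grip_width: 0.0183
gripper_force: 68.8
```

Run:
```python
import numpy as np
# circle increments (units of 0.12m): spiral out over 8 rows from r0 to R, then 16 rows per turn
R=34.;n=16
a=np.deg2rad(np.arange(0,361,22.5)); p=R*np.c_[np.cos(a),np.sin(a)]
print(np.round(np.diff(p,axis=0)/120,3).tolist())
a2=np.deg2rad(np.arange(-157.5,1,22.5)); rr=R*np.linspace(.2,1,8); q=np.c_[rr*np.cos(a2),rr*np.sin(a2)]
print(np.round(np.diff(np.vstack([[0,0],q]),axis=0)/120,3).tolist())
```

```text
[[-0.022, 0.108], [-0.061, 0.092], [-0.092, 0.061], [-0.108, 0.022], [-0.108, -0.022], [-0.092, -0.061], [-0.061, -0.092], [-0.022, -0.108], [0.022, -0.108], [0.061, -0.092], [0.092, -0.061], [0.108, -0.022], [0.108, 0.022], [0.092, 0.061], [0.061, 0.092], [0.022, 0.108]]
[[-0.052, -0.022], [-0.011, -0.041], [0.016, -0.049], [0.046, -0.042], [0.071, -0.018], [0.083, 0.017], [0.077, 0.059], [0.051, 0.096]]
```

Call:
apply_moves:
  rows:
    - [[-0.052,-0.022,-0.035],[0,0,0],0.05]
    - [[-0.011,-0.041,0],[0,0,0],0.05]
    - [[0.016,-0.049,0],[0,0,0],0.05]
    - [[0.046,-0.042,0],[0,0,0],0.05]
    - [[0.071,-0.018,0],[0,0,0],0.05]
    - [[0.083,0.017,0],[0,0,0],0.05]
    - [[0.077,0.059,0],[0,0,0],0.05]
    - [[0.051,0.096,0],[0,0,0],0.05]

```text
time: 31.5
tcp_pos: [0.4795, 0.3227, 0.0968]
orientation: [[-0.116, 0.993, 0.001], [0.993, 0.116, -0.0], [-0.0, 0.001, -1.0]]
force: [-0.4, 0.3, -1.5]
grip_width: 0.0185
gripper_force: 68.8
```

Call:
apply_moves:
  rows:
    - [[-0.022,0.108,0],[0,0,0],0.05]
    - [[-0.061,0.092,0],[0,0,0],0.05]
    - [[-0.092,0.061,0],[0,0,0],0.05]
    - [[-0.108,0.022,0],[0,0,0],0.05]
    - [[-0.108,-0.022,0],[0,0,0],0.05]
    - [[-0.092,-0.061,0],[0,0,0],0.05]
    - [[-0.061,-0.092,0],[0,0,0],0.05]
    - [[-0.022,-0.108,0],[0,0,0],0.05]

```text
time: 32.5
tcp_pos: [0.4131, 0.3228, 0.0983]
orientation: [[-0.116, 0.993, 0.007], [0.993, 0.116, 0.003], [0.002, 0.007, -1.0]]
force: [14.7, 8.8, -1.2]
grip_width: 0.0188
gripper_force: 71.5
```

Call:
apply_moves:
  rows:
    - [[0.022,-0.108,0],[0,0,0],0.05]
    - [[0.061,-0.092,0],[0,0,0],0.05]
    - [[0.092,-0.061,0],[0,0,0],0.05]
    - [[0.108,-0.022,0],[0,0,0],0.05]
    - [[0.108,0.022,0],[0,0,0],0.05]
    - [[0.092,0.061,0],[0,0,0],0.05]
    - [[0.061,0.092,0],[0,0,0],0.05]
    - [[0.022,0.108,0],[0,0,0],0.05]

```text
time: 33.5
tcp_pos: [0.4783, 0.3223, 0.0963]
orientation: [[-0.116, 0.993, -0.001], [0.993, 0.116, -0.002], [-0.002, -0.002, -1.0]]
force: [-0.9, -0.2, -2.0]
grip_width: 0.0182
gripper_force: 69.4
```

```bash
cat > st.py <<'E'
from h import *
import sys
s=r.read_state(); print(s["time"],np.round(s["tcp_pos"],4),s["grip_width"],np.round(s["force"],1))
im,d,W=cloud("wrist"); save(im,"wrist_%s.png"%sys.argv[1])
for n in ("wrist","side","top"):
    if n!="wrist": im,d,W=cloud(n)
    X,Y,Z=W[...,0],W[...,1],W[...,2]
    near=np.hypot(X-s["tcp_pos"][0],Y-s["tcp_pos"][1])<.06
    m=near&(Z>.068)&(Z<.095); print(n,"collar",np.round(np.nanmin(W[m],0),3),np.round(np.nanmax(W[m],0),3),m.sum())
    m=(np.hypot(X-.4447,Y-.3222)<.047)&(Z>.008)&(Z<.046)&(im.min(2)>90)
    k,l,st,_=cv2.connectedComponentsWithStats(m.astype(np.uint8))
    for k in range(1,k):
        if st[k,4]>10: print("  pellet",np.round((np.nanmean(W[l==k],0)-[.4447,.3222,0])*1000),st[k,4])
    if n=="side": save(cv2.resize(im[80:170,190:290],None,fx=6,fy=6,interpolation=cv2.INTER_CUBIC),"side_%s.png"%sys.argv[1])
E
python3 st.py 11
```

```text
33.5 [0.4783 0.3223 0.0963] 0.018203032116427365 [-0.9 -0.2 -2. ]
wrist collar [0.442 0.303 0.077] [0.514 0.36  0.095] 6966
  pellet [ 6. 36. 22.] 1320
  pellet [-23. -29.  22.] 508
side collar [0.443 0.288 0.074] [0.515 0.36  0.094] 244
  pellet [ 4. 30. 22.] 14
  pellet [-18.  30.  21.] 11
top collar [0.444 0.29  0.072] [0.515 0.338 0.095] 379
  pellet [  2. -37.  23.] 30
  pellet [-20.  33.  22.] 16
  pellet [-27. -24.  22.] 12
```

View pics/side_11.png

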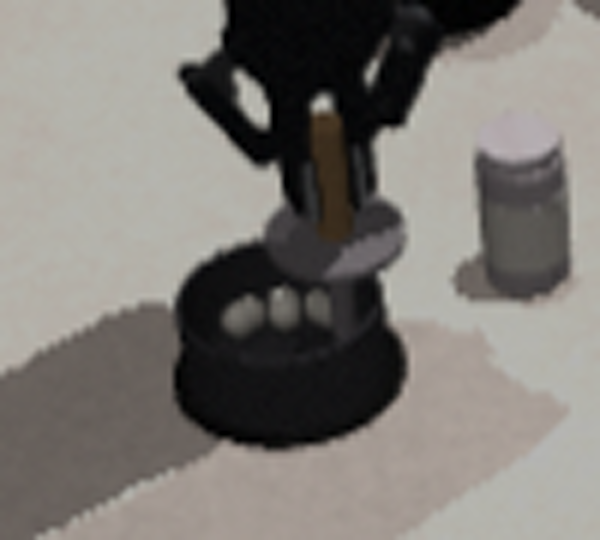

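The rod is still upright in the grip and the pellets have moved and stay in the pot. Two more full turns and then some.

Call:
apply_moves:
  rows:
    - [[-0.022,0.108,0],[0,0,0],0.05]
    - [[-0.061,0.092,0],[0,0,0],0.05]
    - [[-0.092,0.061,0],[0,0,0],0.05]
    - [[-0.108,0.022,0],[0,0,0],0.05]
    - [[-0.108,-0.022,0],[0,0,0],0.05]
    - [[-0.092,-0.061,0],[0,0,0],0.05]
    - [[-0.061,-0.092,0],[0,0,0],0.05]
    - [[-0.022,-0.108,0],[0,0,0],0.05]

```text
time: 34.65
tcp_pos: [0.41, 0.3212, 0.097]
orientation: [[-0.116, 0.993, 0.0], [0.993, 0.116, 0.0], [0.0, 0.0, -1.0]]
force: [0.1, -0.1, -1.9]
grip_width: 0.0185
gripper_force: 69.6
```

Call:
apply_moves:
  rows:
    - [[0.022,-0.108,0],[0,0,0],0.05]
    - [[0.061,-0.092,0],[0,0,0],0.05]
    - [[0.092,-0.061,0],[0,0,0],0.05]
    - [[0.108,-0.022,0],[0,0,0],0.05]
    - [[0.108,0.022,0],[0,0,0],0.05]
    - [[0.092,0.061,0],[0,0,0],0.05]
    - [[0.061,0.092,0],[0,0,0],0.05]
    - [[0.022,0.108,0],[0,0,0],0.05]

```text
time: 35.65
tcp_pos: [0.4794, 0.3226, 0.0966]
orientation: [[-0.116, 0.993, 0.0], [0.993, 0.116, -0.001], [-0.001, 0.0, -1.0]]
force: [0.0, 0.6, -1.7]
grip_width: 0.0183
gripper_force: 78.3
```

Call:
apply_moves:
  rows:
    - [[-0.022,0.108,0],[0,0,0],0.05]
    - [[-0.061,0.092,0],[0,0,0],0.05]
    - [[-0.092,0.061,0],[0,0,0],0.05]
    - [[-0.108,0.022,0],[0,0,0],0.05]
    - [[-0.108,-0.022,0],[0,0,0],0.05]
    - [[-0.092,-0.061,0],[0,0,0],0.05]
    - [[-0.061,-0.092,0],[0,0,0],0.05]
    - [[-0.022,-0.108,0],[0,0,0],0.05]

```text
time: 36.65
tcp_pos: [0.41, 0.3212, 0.097]
orientation: [[-0.116, 0.993, 0.0], [0.993, 0.116, 0.0], [0.0, 0.0, -1.0]]
force: [0.7, 0.4, -1.7]
grip_width: 0.018
gripper_force: 78.6
```

Call:
apply_moves:
  rows:
    - [[0.022,-0.108,0],[0,0,0],0.05]
    - [[0.061,-0.092,0],[0,0,0],0.05]
    - [[0.092,-0.061,0],[0,0,0],0.05]
    - [[0.108,-0.022,0],[0,0,0],0.05]
    - [[0.108,0.022,0],[0,0,0],0.05]
    - [[0.092,0.061,0],[0,0,0],0.05]
    - [[0.061,0.092,0],[0,0,0],0.05]
    - [[0.022,0.108,0],[0,0,0],0.05]

```text
time: 37.65
tcp_pos: [0.4752, 0.3217, 0.0951]
orientation: [[-0.117, 0.993, -0.008], [0.993, 0.117, -0.003], [-0.002, -0.008, -1.0]]
force: [-10.5, -8.8, -2.6]
grip_width: 0.0181
gripper_force: 79.9
```

```bash
python3 st.py 12
```

```text
37.65 [0.4752 0.3217 0.0951] 0.018086019103254875 [-10.5  -8.8  -2.6]
wrist collar [0.438 0.301 0.074] [0.51  0.359 0.095] 7029
  pellet [15. 37. 22.] 532
  pellet [30. 29. 19.] 48
  pellet [-21. -33.  22.] 331
side collar [0.441 0.285 0.07 ] [0.512 0.354 0.094] 249
  pellet [12. 35. 20.] 17
top collar [0.442 0.289 0.072] [0.513 0.335 0.094] 392
  pellet [  8. -36.  22.] 33
  pellet [-15. -36.  22.] 17
```

Call:
apply_moves:
  rows:
    - [[-0.022,0.108,0],[0,0,0],0.05]
    - [[-0.061,0.092,0],[0,0,0],0.05]
    - [[-0.092,0.061,0],[0,0,0],0.05]
    - [[-0.108,0.022,0],[0,0,0],0.05]
    - [[-0.108,-0.022,0],[0,0,0],0.05]
    - [[-0.092,-0.061,0],[0,0,0],0.05]
    - [[-0.061,-0.092,0],[0,0,0],0.05]
    - [[-0.022,-0.108,0],[0,0,0],0.05]

```text
time: 38.8
tcp_pos: [0.4101, 0.3212, 0.097]
orientation: [[-0.116, 0.993, 0.0], [0.993, 0.116, 0.0], [0.0, 0.0, -1.0]]
force: [1.1, -0.1, -2.4]
grip_width: 0.018
gripper_force: 77.9
```

Call:
apply_moves:
  rows:
    - [[0.022,-0.108,0],[0,0,0],0.05]
    - [[0.061,-0.092,0],[0,0,0],0.05]
    - [[0.092,-0.061,0],[0,0,0],0.05]
    - [[0.108,-0.022,0],[0,0,0],0.05]
    - [[0.108,0.022,0],[0,0,0],0.05]
    - [[0.092,0.061,0],[0,0,0],0.05]
    - [[0.061,0.092,0],[0,0,0],0.05]
    - [[0.022,0.108,0],[0,0,0],0.05]

```text
time: 39.8
tcp_pos: [0.4744, 0.3207, 0.0947]
orientation: [[-0.117, 0.993, -0.01], [0.993, 0.116, -0.005], [-0.003, -0.011, -1.0]]
force: [-17.5, -4.6, -0.9]
grip_width: 0.0184
gripper_force: 84.7
```

Call:
apply_moves:
  rows:
    - [[-0.1,0,0],[0,0,0],0.05]
    - [[-0.1,0,0],[0,0,0],0.05]
    - [[-0.08,0,0],[0,0,0],0.05]
    - [[0,0,0.1],[0,0,0],0.05]
    - [[0,0,0.25],[0,0,0],0.05]
    - [[0,0,0.25],[0,0,0],0.05]
    - [[0,0,0.25],[0,0,0],0.05]
    - [[0,0,0],[0,0,0],0.05]

```text
time: 40.8
tcp_pos: [0.4462, 0.3227, 0.2017]
orientation: [[-0.116, 0.993, 0.004], [0.993, 0.116, 0.002], [0.002, 0.005, -1.0]]
force: [-0.0, 0.8, -2.7]
grip_width: 0.0183
gripper_force: 77.8
```

Run:
```python
from h import *
s=r.read_state(); print(s["time"],np.round(s["tcp_pos"],4),s["grip_width"],np.round(s["force"],1))
for n in ("side","wrist","top"):
    im,d,W=cloud(n)
    if n=="side": save(cv2.resize(im[40:190,160:340],None,fx=4,fy=4,interpolation=cv2.INTER_CUBIC),"side13c.png")
    for o in r.cut_out("rod",n)[:1]:
        w=W[o["mask"]]; w=w[np.isfinite(w[:,0])]; print(n,o["p"],len(w))
        for lo in np.arange(.08,.26,.02):
            q=w[(w[:,2]>lo)&(w[:,2]<lo+.02)]
            if len(q)>3: print(round(lo,2),np.round(np.median(q,0),4),np.round((q.min(0)+q.max(0))/2,4),len(q))
X,Y,Z=W[...,0],W[...,1],W[...,2]
m=(np.hypot(X-.4447,Y-.3222)<.052)&(Z>.008)&(Z<.06)&(im.min(2)>90)
n,l,st,_=cv2.connectedComponentsWithStats(m.astype(np.uint8))
for k in range(1,n):
    if st[k,4]>10: print("pellet",np.round((np.nanmean(W[l==k],0)-[.4447,.3222,0])*1000))
# stand rim
m=(np.hypot(X-.6277,Y-.203)<.04)&(Z>.068)&(Z<.085)
print("stand",cv2.minEnclosingCircle((W[m][:,:2]*1000).astype(np.float32)),np.nanmedian(Z[m]),m.sum())
```

```text
40.8 [0.4462 0.3227 0.2017] 0.01826965639762785 [-0.   0.8 -2.7]
side 0.59 425
0.1 [0.4461 0.3225 0.117 ] [0.4451 0.3213 0.1165] 5
0.12 [0.4445 0.3203 0.1299] [0.4458 0.3213 0.129 ] 26
0.14 [0.4443 0.3212 0.1493] [0.4453 0.3192 0.1499] 22
0.16 [0.4528 0.2927 0.1798] [0.4503 0.295  0.1789] 9
0.18 [0.4433 0.3152 0.1849] [0.4457 0.3187 0.1901] 254
0.2 [0.4456 0.3153 0.2098] [0.4453 0.3166 0.2102] 39
0.22 [0.4473 0.3154 0.2287] [0.4475 0.3167 0.2296] 31
0.24 [0.4462 0.3144 0.251 ] [0.4465 0.3183 0.2485] 39
wrist 0.62 11492
0.16 [0.455  0.3552 0.179 ] [0.4436 0.3523 0.179 ] 23
0.18 [0.4423 0.3367 0.1836] [0.4451 0.3313 0.19  ] 6893
0.2 [0.444  0.3306 0.2107] [0.4441 0.3294 0.21  ] 662
0.22 [0.4441 0.3298 0.2313] [0.4393 0.3244 0.23  ] 1008
0.24 [0.4452 0.3248 0.2525] [0.4463 0.3221 0.2474] 2819
top 0.63 610
0.16 [0.4496 0.3047 0.1791] [0.4448 0.3132 0.1777] 142
0.18 [0.4426 0.3116 0.1821] [0.4447 0.3111 0.1896] 365
0.2 [0.4459 0.3143 0.2069] [0.4461 0.315  0.2102] 40
0.22 [0.4469 0.3137 0.2322] [0.4466 0.315  0.2303] 26
0.24 [0.4457 0.3133 0.2486] [0.4335 0.311  0.2466] 21
pellet [37.  9. 22.]
pellet [ 28. -25.  22.]
pellet [-19.  15.  22.]
stand ((627.2571411132812, 203.7366180419922), 26.190919876098633) 0.07479379577298961 161
```

View pics/side13c.png

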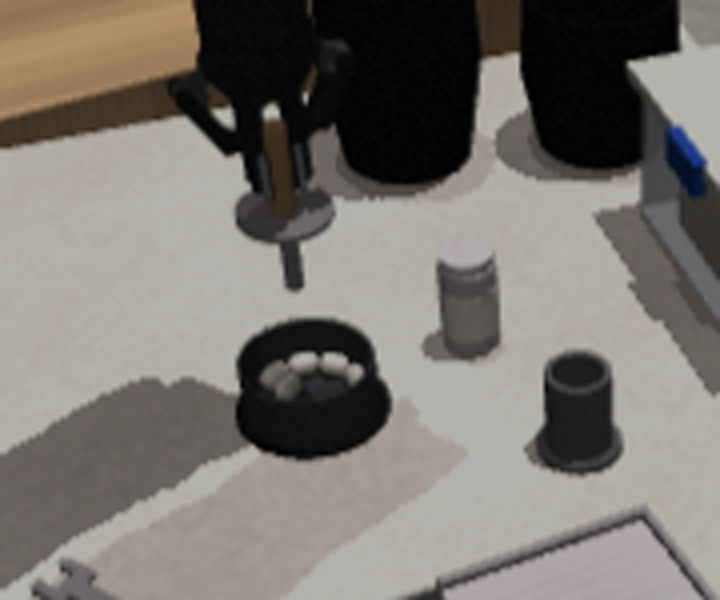

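The pot still holds the pellets, clearly rearranged, and the rod hangs straight. Carrying it back to the stand at (0.6273,0.2037).

Call:
apply_moves:
  rows:
    - [[0.3022,-0.198,0],[0,0,0],0.05]
    - [[0.3022,-0.198,0],[0,0,0],0.05]
    - [[0.3022,-0.198,0],[0,0,0],0.05]
    - [[0.3022,-0.198,0],[0,0,0],0.05]
    - [[0.3022,-0.198,0],[0,0,0],0.05]
    - [[0,0,0],[0,0,0],0.05]
    - [[0,0,0],[0,0,0],0.05]

```text
time: 41.98
tcp_pos: [0.6256, 0.2035, 0.1982]
orientation: [[-0.116, 0.993, -0.001], [0.993, 0.116, -0.0], [0.0, -0.001, -1.0]]
force: [-0.4, 0.6, -1.1]
grip_width: 0.0183
gripper_force: 77.7
```

Run:
```python
from h import *
s=r.read_state(); print(s["time"],np.round(s["tcp_pos"],4),s["grip_width"],np.round(s["force"],1))
for n in ("side","top"):
    im,d,W=cloud(n); X,Y,Z=W[...,0],W[...,1],W[...,2]
    near=(abs(X-.6275)<.045)&(abs(Y-.2037)<.045)
    for lo,hi,t in ((.17,.195,"collar"),(.10,.165,"steel"),(.245,.27,"handle top")):
        q=W[near&(Z>lo)&(Z<hi)]
        if len(q)>3: print(n,t,np.round((q.min(0)+q.max(0))/2,4),np.round(np.median(q,0),4),len(q))
m=(np.hypot(X-.4447,Y-.3222)<.052)&(Z>.008)&(Z<.06)&(im.min(2)>90)
k,l,st,_=cv2.connectedComponentsWithStats(m.astype(np.uint8))
for j in range(1,k):
    if st[j,4]>6: print("pellet",np.round((np.nanmean(W[l==j],0)-[.4447,.3222,0])*1000),st[j,4])
```

```text
41.975 [0.6256 0.2035 0.1982] 0.018314455207055026 [-0.4  0.6 -1.1]
side collar [0.6254 0.201  0.1838] [0.6191 0.1956 0.1813] 281
side steel [0.6227 0.2041 0.1329] [0.6217 0.202  0.132 ] 53
side handle top [0.6276 0.2016 0.2576] [0.6308 0.1957 0.2557] 254
top collar [0.6256 0.2048 0.1833] [0.6238 0.189  0.1814] 357
top handle top [0.6012 0.1954 0.2576] [0.5992 0.1941 0.2553] 77
```

Call:
apply_moves:
  rows:
    - [[0.012,0,-0.25],[0,0,0],0.05]
    - [[0,0,-0.25],[0,0,0],0.05]
    - [[0,0,-0.2],[0,0,0],0.05]
    - [[0,0,-0.1],[0,0,0],0.05]
    - [[0,0,0],[0,0,0],0.05]
    - [[0,0,0],[0,0,0],0.05]

```text
time: 42.82
tcp_pos: [0.6279, 0.2036, 0.104]
orientation: [[-0.117, 0.993, 0.001], [0.993, 0.117, 0.0], [0.0, 0.001, -1.0]]
force: [-0.1, 0.4, -2.2]
grip_width: 0.0184
gripper_force: 77.7
```

Call:
apply_moves:
  rows:
    - [[0,0,-0.03],[0,0,0],0.05]
    - [[0,0,-0.03],[0,0,0],0.05]
    - [[0,0,0],[0,0,0],0.05]
    - [[0,0,0],[0,0,0],0.05]

```text
time: 43.32
tcp_pos: [0.6284, 0.204, 0.0973]
orientation: [[-0.117, 0.993, 0.003], [0.993, 0.117, 0.001], [0.001, 0.003, -1.0]]
force: [-1.0, 3.6, 12.8]
grip_width: 0.0187
gripper_force: 79.1
```

Contact with the rim: seated. Release and go up.

Call:
apply_moves:
  rows:
    - [[0,0,0.005],[0,0,0],0.2]
    - [[0,0,0],[0,0,0],0.4]
    - [[0,0,0],[0,0,0],0.6]
    - [[0,0,0],[0,0,0],0.6]
    - [[0,0,0.3],[0,0,0],0.6]
    - [[0,0,0.4],[0,0,0],0.6]
    - [[0,0,0.4],[0,0,0],0.6]
    - [[-0.3,-0.2,0.2],[0,0,0],0.6]

```text
time: 44.32
tcp_pos: [0.5933, 0.1799, 0.254]
orientation: [[-0.117, 0.993, 0.003], [0.993, 0.117, 0.001], [0.0, 0.003, -1.0]]
force: [-0.3, -1.1, 0.1]
grip_width: 0.0512
gripper_force: 0.0
```

Call:
apply_moves:
  rows:
    - [[-0.5,-0.1,0.2],[0,0,0],0.6]
    - [[-0.5,0,0.1],[0,0,0],0.6]
    - [[-0.3,0,0],[0,0,0],0.6]
    - [[0,0,0],[0,0,0],0.6]
    - [[0,0,0],[0,0,0],0.6]

```text
time: 44.95
tcp_pos: [0.439, 0.168, 0.2872]
orientation: [[-0.116, 0.993, 0.0], [0.993, 0.116, -0.0], [-0.0, 0.0, -1.0]]
force: [0.3, 0.0, 0.1]
grip_width: 0.051
gripper_force: 0.0
```

Run:
```python
from h import *
s=r.read_state(); print(s["time"],np.round(s["tcp_pos"],4),np.round(s["force"],1))
for n in ("side","top"):
    im,d,W=cloud(n); X,Y,Z=W[...,0],W[...,1],W[...,2]; save(im,n+"14.png"); print(n)
    if n=="side": save(cv2.resize(im[90:360,190:430],None,fx=2.2,fy=2.2,interpolation=cv2.INTER_CUBIC),"side14c.png")
    near=(abs(X-.6275)<.045)&(abs(Y-.2037)<.045)
    for lo,hi,t in ((.072,.09,"collar"),(.144,.17,"handle top")):
        q=W[near&(Z>lo)&(Z<hi)]
        if len(q)>3: print(t,np.round((q.min(0)+q.max(0))/2,4),np.round(np.median(q,0),4),len(q))
    steel(im,W,lo=.046,hi=.065,box=(.4,.68,-.15,-.04)); darks(im,W)
    q=W[(Z>.066)&(Z<.085)&(X>.55)&(X<.70)&(Y<-.19)&(Y>-.3)]; print("scraper",np.median(q,0))
    m=(np.hypot(X-.4447,Y-.3222)<.052)&(Z>.008)&(Z<.046)&(im.min(2)>90)
    k,l,st,_=cv2.connectedComponentsWithStats(m.astype(np.uint8))
    for j in range(1,k):
        if st[j,4]>6: print("pellet",np.round((np.nanmean(W[l==j],0)-[.4447,.3222,0])*1000),st[j,4])
```

```text
44.95 [0.439  0.168  0.2872] [0.3 0.  0.1]
side
collar [0.6287 0.2025 0.0816] [0.623  0.1969 0.0805] 259
handle top [0.6286 0.203  0.1489] [0.6272 0.2007 0.1498] 31
boss [ 0.6226 -0.0985  0.0574] [623.4 -98.7] [18.5 16.4] rgb [106. 101. 104.] [338 203   7   8  47]
boss [ 0.5059 -0.1102  0.0562] [ 506.1 -109.6] [16.9 15.3] rgb [104.  99. 102.] [298 218   7   9  47]
dark [-56.  46.] 0.0111 [269 191  22  29  86]
dark [-117.   32.] 0.0077 [250 199  20  36  64]
dark [-85.  58.] 0.0104 [261 200  11  11  71]
dark [-85.  20.] 0.0101 [269 211   7   7  36]
dark [-85. -12.] 0.0116 [274 220   7   5  26]
scraper [ 0.61980028 -0.25177334  0.07409049]
pellet [ 2. 23. 20.] 124
top
collar [0.6289 0.2061 0.0817] [0.6236 0.201  0.0808] 570
handle top [0.6287 0.205  0.1498] [0.6286 0.2048 0.1505] 60
boss [ 0.6226 -0.0967  0.0565] [622.4 -96.7] [14.9 15.6] rgb [167. 156. 158.] [349 190   8   7  47]
boss [ 0.5067 -0.1082  0.056 ] [ 506.6 -108.2] [15.  14.7] rgb [172. 160. 162.] [354 237   7   7  45]
dark [-83. -10.] 0.0123 [330 259   7   5  30]
dark [-84.  71.] 0.0128 [298 261   6   7  31]
dark [-85.  53.] 0.012 [306 261   5   7  26]
dark [-83.  23.] 0.0129 [317 260   6   5  30]
scraper [ 0.62068966 -0.24682035  0.07413288]
```

View pics/side14c.png

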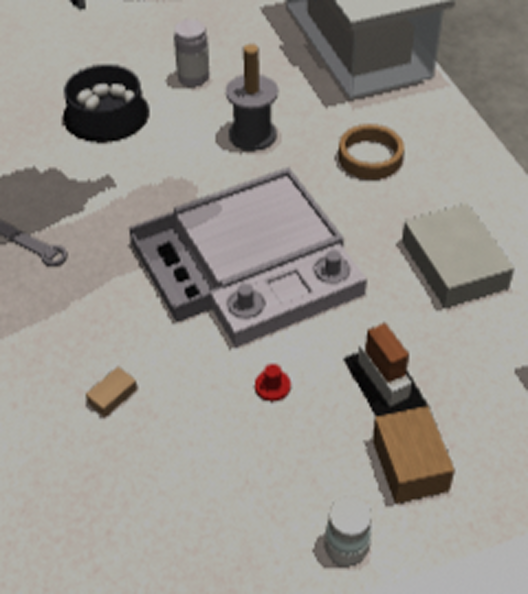

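Everything is in its place: rod in its stand (252,90), discs in the cavities (245,297 and 332,265), chips in the trough, scraper on its pad, and the jar and tape not moved. Handing in.

```bash
python3 -c "
from cell import r
print(r.close_job())"
```

```text
the job is handed in; nothing more can be done
None
```

I handed the job in at about 45 s robot time; no verdict came back. The last pictures show four chips in the trough, both discs fully home (there was no square insert), no pellet thrown out after about four turns, the rod hanging upright in its stand, the scraper on its pad, and the jar and tape undisturbed.

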